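# Shut down the eggshell inspection bench

## Robot

A 6-joint arm with a two-finger parallel gripper is mounted at the origin on the work surface. World frame = base frame: x ahead of the robot, y to its left, z up, the work surface at z = 0. Lengths are in mm, angles in rad, forces in N, time in s.
With the tool pointing down it reaches from about 350 to 975 mm from the base axis. Payload 7.1 kg.
Tool frame: the origin (TCP) lies at the very end of the fingers, on their centre line; the grasp point (between the pads) lies 19 mm behind it; y points along the fingers, x is the direction in which the jaws open and shut, and the axes are right-handed (so a half turn about y gives the same grasp; the last joint's range is limited). The gripper opens to 88 mm and grips with 3 to 60 N. Pads are 20 mm wide; open, the fingers measure 115 mm over their backs; the gripper's body (75 mm by 178 mm) begins 61 mm behind the grasp point.
Start: joints at [1.255, 0.423, 1.63, -0, 1.089, -0.019], TCP at [182.757, 597.666, 222.675] pointing down, gripper open.
Joint ranges: [-3, 3], [-0.9, 2.11], [0.09, 2.58], [-1.31, 4.45], [0.11, 2.69], [-2.54, 2.54]. Speed limits (rad/s): [2.39, 2.39, 3.01, 3.14, 3.14, 3.14].

## Interface

Orientations are given as a rotation vector (axis times angle).
In Python, from workcell import ctrl gives the robot as it stands. The module is installed in compiled form; this text tells all that it offers.
- The arm moves only by the tool carry_out, never from a script. Its arguments are lists of equal length, an entry for each row: "delta_pos": the shift along the tool's x, y, z in cm, a list of three; "rotation": the turn, a rotation vector about the tool's x, y, z in rad, a list of three. In form: {"delta_pos": [[dx, dy, dz], ...], "rotation": [[wx, wy, wz], ...]}. A call has 1 to 12 rows; each row is the pose to reach, as a shift and turn from the pose commanded when the call began, along the tool's axes at that moment; what a row does not reach only later rows make up. A row lasts 1/12 s, in which the tool goes at most 41.7 mm and 7.16 degrees, less where a joint would pass 70% of its speed; a pose out of reach is approached as far as the arm can. A call with a gripper value outside its range is refused whole. "hand" is the closure in counts, from 0 (fully open) to 255 (shut), set as the call begins (left out, the last holds). The fingers move at their own pace and stop on an object; the grip force is fixed at half the most. Time passes only in rows, so rows that repeat a pose let the fingers close. It gives the time, the measured TCP pose, the force and the opening at its end, in the units of the state.
- ctrl.get_obs(): the state, without advancing time (a new reading comes with each control period).
- ctrl.get_image(name): name is "scene" or "top"; returns the picture (384x512x3 uint8, red, green, blue); there is no depth.
- ctrl.camera_info(name): a dict with "fov_y" (degrees; the focal length in pixels is half the picture's height over the tangent of half this angle, whatever the lens; pixels are square), "cx", "cy" (the principal point, pixels), "R" (3x3) and "t" (3): a world point X has camera coordinates R X + t. Camera axes: x right, y down, z forward; pixel columns grow to the right and rows downward; lengths in mm; the calibration is good to about 2 mm. A picture is of the moment at which its call begins. camera_info takes no time and is no camera call.
- ctrl.close_job(): hands the job in, once; it reports no verdict.
The state is a dict: "t": time; "qpos": joint angles; "qvel": joint speeds; "joint_torque": joint torques, N m; "ee_pos": TCP position; "orientation": TCP orientation; "ft_force": force on the tool from outside, world axes, zero at the start; "moment": the same for the moment, N m; "width": finger opening in mm.
Only numpy, scipy, OpenCV 4.12 (cv2) and the standard library are available. Lean on these libraries where they do the work, as an engineer would, in place of code of your own. Each camera call takes 0.05 s, during which the arm holds its last target.

## Task

Shut down the egg inspection bench: first switch the lamp unit off by pushing its lever all the way over towards the outlets, and only then press a dust cap onto each of its two tapered outlets, straight down and fully home on the collar, so that friction holds it. Also move every egg that stands in a cork ring into a free pocket of the dimpled tray, one egg to a pocket, gripping it lightly and setting it down gently, never knocking or dropping it. Leave the egg already in the tray and the other things on the bench where they are.

Things in the scene. Friction and masses are not known exactly. Their poses are not given: they have to be found in the camera images.
- egg1_center (a point): Bantam egg, fragile shell, cream to brown, 40 mm thick and 44 mm long, standing pointed end up in a fixed cork ring (54 mm outside, 30 mm inside, 14 mm high), this point then about 28 mm above the bench. This point is the middle of its widest girth, 20 mm above its blunt lower end and 24 mm below the tip; the lower half is a true half ball of 20 mm radius. About 35 g. May be absent.
- egg2_center (a point): Bantam egg, fragile shell, cream to brown, 40 mm thick and 44 mm long, standing pointed end up in a fixed cork ring (54 mm outside, 30 mm inside, 14 mm high), this point then about 28 mm above the bench. This point is the middle of its widest girth, 20 mm above its blunt lower end and 24 mm below the tip; the lower half is a true half ball of 20 mm radius. About 35 g. May be absent.
- egg3_center (a point): Bantam egg, fragile shell, cream to brown, 40 mm thick and 44 mm long, standing pointed end up in a fixed cork ring (54 mm outside, 30 mm inside, 14 mm high), this point then about 28 mm above the bench. This point is the middle of its widest girth, 20 mm above its blunt lower end and 24 mm below the tip; the lower half is a true half ball of 20 mm radius. About 35 g. May be absent.
- egg4_center (a point): Bantam egg, fragile shell, cream to brown, 40 mm thick and 44 mm long, standing pointed end up in a fixed cork ring (54 mm outside, 30 mm inside, 14 mm high), this point then about 28 mm above the bench. This point is the middle of its widest girth, 20 mm above its blunt lower end and 24 mm below the tip; the lower half is a true half ball of 20 mm radius. About 35 g. May be absent.
- egg5_center (a point): Bantam egg, fragile shell, cream to brown, 40 mm thick and 44 mm long, standing pointed end up in a fixed cork ring (54 mm outside, 30 mm inside, 14 mm high), this point then about 28 mm above the bench. This point is the middle of its widest girth, 20 mm above its blunt lower end and 24 mm below the tip; the lower half is a true half ball of 20 mm radius. About 35 g. May be absent.
- egg6_center (a point): Blue-green egg of the same size and make that is already in a tray pocket at the start: leave it there. This point is the middle of its girth. Only one of egg6 and egg7 is present.
- egg7_center (a point): Blue-green egg of the same size and make that is already in a tray pocket at the start: leave it there. This point is the middle of its girth. Only one of egg6 and egg7 is present.
- pocket1 (a point): Pocket of the blue dimpled egg tray (fixed, 145 x 212 x 18 mm, 2 x 3 pockets 66 mm apart): centre of its 31 mm wide round mouth, level with the tray's top face. 10 mm deep; an egg's round bottom rests on the mouth's rim, its girth centre about 13 mm above this point. Axes: the tray's, x along its two-pocket side, y along its three-pocket side.
- pocket2 (a point): Pocket of the blue dimpled egg tray (fixed, 145 x 212 x 18 mm, 2 x 3 pockets 66 mm apart): centre of its 31 mm wide round mouth, level with the tray's top face. 10 mm deep; an egg's round bottom rests on the mouth's rim, its girth centre about 13 mm above this point. Axes: the tray's, x along its two-pocket side, y along its three-pocket side.
- pocket3 (a point): Pocket of the blue dimpled egg tray (fixed, 145 x 212 x 18 mm, 2 x 3 pockets 66 mm apart): centre of its 31 mm wide round mouth, level with the tray's top face. 10 mm deep; an egg's round bottom rests on the mouth's rim, its girth centre about 13 mm above this point. Axes: the tray's, x along its two-pocket side, y along its three-pocket side.
- pocket4 (a point): Pocket of the blue dimpled egg tray (fixed, 145 x 212 x 18 mm, 2 x 3 pockets 66 mm apart): centre of its 31 mm wide round mouth, level with the tray's top face. 10 mm deep; an egg's round bottom rests on the mouth's rim, its girth centre about 13 mm above this point. Axes: the tray's, x along its two-pocket side, y along its three-pocket side.
- pocket5 (a point): Pocket of the blue dimpled egg tray (fixed, 145 x 212 x 18 mm, 2 x 3 pockets 66 mm apart): centre of its 31 mm wide round mouth, level with the tray's top face. 10 mm deep; an egg's round bottom rests on the mouth's rim, its girth centre about 13 mm above this point. Axes: the tray's, x along its two-pocket side, y along its three-pocket side.
- pocket6 (a point): Pocket of the blue dimpled egg tray (fixed, 145 x 212 x 18 mm, 2 x 3 pockets 66 mm apart): centre of its 31 mm wide round mouth, level with the tray's top face. 10 mm deep; an egg's round bottom rests on the mouth's rim, its girth centre about 13 mm above this point. Axes: the tray's, x along its two-pocket side, y along its three-pocket side.
- capA_center (a point): Orange dust cap: a plain cylinder 38 mm across and 36 mm high, closed on top, open below (bore 28 mm wide, 31 mm deep), standing mouth down on the bench. This point is its centre, half-way up; z points to its closed top. About 30 g. Either cap fits either outlet.
- capB_center (a point): Orange dust cap: a plain cylinder 38 mm across and 36 mm high, closed on top, open below (bore 28 mm wide, 31 mm deep), standing mouth down on the bench. This point is its centre, half-way up; z points to its closed top. About 30 g. Either cap fits either outlet.
- outletA_base (a point): Tapered light outlet on the white lamp unit (fixed box 150 x 200 x 50 mm): four springy aluminium leaves make an upright cone 28 mm tall, 31 mm wide at its foot, 22.5 mm at its top, on a dark collar 38 mm wide, 10 mm high. This point: centre of the collar's top face, 60 mm above the bench. Axes: the lamp unit's; both outlets lie on a line along y, the switch mid-way and 65 mm farther to -x.
- outletB_base (a point): The other outlet, alike, with the same axes. A cap laid over a cone first stops 6 to 11 mm short; pushed down with a force rising to 8 to 14 N it slides on until its rim meets the collar, and friction then holds it. Fully home, the cap's centre is 18 mm above this point.
- switch (a joint): Angle (rad) of the lamp unit's toggle lever, a steel stick with a red ball of 26 mm diameter: 0 leaning to the lamp unit's -x (on), 1.0 leaning fully to its +x, the side towards the outlets (off); upright at 0.5. It swings about the lamp unit's y axis, stays where it is left, and takes about 1 N at the ball.
- switch_tip (a point): Centre of the red ball on the toggle lever, 55 mm from the lever's pivot; the pivot lies 72 mm above the bench.
- dropper: Amber dropper bottle, 34 mm wide, 58 mm high; stays where it is. The origin is the centre of its underside.
- dish: Small glass dish with lid, 51 mm wide, 14 mm high; stays where it is. The origin is the centre of its underside.
- weight: Brass weight, 32 mm wide, 37 mm high; stays where it is. The origin is the centre of its underside.

How it is judged (in metres and radians):
On the way:
1. the lamp is switched off while neither outlet has a cap on it (value of joint switch above 0.85 rad and not (horizontal distance between capA_center and outletA_base below 0.012 m and z of capA_center in the frame of outletA_base below 0.04 m) and not (horizontal distance between capA_center and outletB_base below 0.012 m and z of capA_center in the frame of outletB_base below 0.04 m) and not (horizontal distance between capB_center and outletA_base below 0.012 m and z of capB_center in the frame of outletA_base below 0.04 m) and not (horizontal distance between capB_center and outletB_base below 0.012 m and z of capB_center in the frame of outletB_base below 0.04 m)), for 0.2 s.
At the end, for the whole second after the job is handed in: The switch lever is beyond 0.85 rad (off); each outlet carries a cap that is within 4 mm of its axis, upright to 0.12 rad and within 3 mm of resting on the collar; every egg present is at rest in a tray pocket, its girth centre within 6 mm of the pocket's centre and 8 to 17 mm above the tray's top (value of joint switch above 0.85 rad and ((horizontal distance between capA_center and outletA_base below 0.004 m and z of capA_center in the frame of outletA_base below 0.021 m and angle between capA_center's own z axis and vertical below 0.12 rad) or (horizontal distance between capB_center and outletA_base below 0.004 m and z of capB_center in the frame of outletA_base below 0.021 m and angle between capB_center's own z axis and vertical below 0.12 rad)) and ((horizontal distance between capA_center and outletB_base below 0.004 m and z of capA_center in the frame of outletB_base below 0.021 m and angle between capA_center's own z axis and vertical below 0.12 rad) or (horizontal distance between capB_center and outletB_base below 0.004 m and z of capB_center in the frame of outletB_base below 0.021 m and angle between capB_center's own z axis and vertical below 0.12 rad)) and ((horizontal distance between egg1_center and pocket1 below 0.006 m and z of egg1_center in the frame of pocket1 between 0.008 and 0.017 m) or (horizontal distance between egg1_center and pocket2 below 0.006 m and z of egg1_center in the frame of pocket2 between 0.008 and 0.017 m) or (horizontal distance between egg1_center and pocket3 below 0.006 m and z of egg1_center in the frame of pocket3 between 0.008 and 0.017 m) or (horizontal distance between egg1_center and pocket4 below 0.006 m and z of egg1_center in the frame of pocket4 between 0.008 and 0.017 m) or (horizontal distance between egg1_center and pocket5 below 0.006 m and z of egg1_center in the frame of pocket5 between 0.008 and 0.017 m) or (horizontal distance between egg1_center and pocket6 below 0.006 m and z of egg1_center in the frame of pocket6 between 0.008 and 0.017 m)) and ((horizontal distance between egg2_center and pocket1 below 0.006 m and z of egg2_center in the frame of pocket1 between 0.008 and 0.017 m) or (horizontal distance between egg2_center and pocket2 below 0.006 m and z of egg2_center in the frame of pocket2 between 0.008 and 0.017 m) or (horizontal distance between egg2_center and pocket3 below 0.006 m and z of egg2_center in the frame of pocket3 between 0.008 and 0.017 m) or (horizontal distance between egg2_center and pocket4 below 0.006 m and z of egg2_center in the frame of pocket4 between 0.008 and 0.017 m) or (horizontal distance between egg2_center and pocket5 below 0.006 m and z of egg2_center in the frame of pocket5 between 0.008 and 0.017 m) or (horizontal distance between egg2_center and pocket6 below 0.006 m and z of egg2_center in the frame of pocket6 between 0.008 and 0.017 m)) and ((horizontal distance between egg3_center and pocket1 below 0.006 m and z of egg3_center in the frame of pocket1 between 0.008 and 0.017 m) or (horizontal distance between egg3_center and pocket2 below 0.006 m and z of egg3_center in the frame of pocket2 between 0.008 and 0.017 m) or (horizontal distance between egg3_center and pocket3 below 0.006 m and z of egg3_center in the frame of pocket3 between 0.008 and 0.017 m) or (horizontal distance between egg3_center and pocket4 below 0.006 m and z of egg3_center in the frame of pocket4 between 0.008 and 0.017 m) or (horizontal distance between egg3_center and pocket5 below 0.006 m and z of egg3_center in the frame of pocket5 between 0.008 and 0.017 m) or (horizontal distance between egg3_center and pocket6 below 0.006 m and z of egg3_center in the frame of pocket6 between 0.008 and 0.017 m)) and ((horizontal distance between egg4_center and pocket1 below 0.006 m and z of egg4_center in the frame of pocket1 between 0.008 and 0.017 m) or (horizontal distance between egg4_center and pocket2 below 0.006 m and z of egg4_center in the frame of pocket2 between 0.008 and 0.017 m) or (horizontal distance between egg4_center and pocket3 below 0.006 m and z of egg4_center in the frame of pocket3 between 0.008 and 0.017 m) or (horizontal distance between egg4_center and pocket4 below 0.006 m and z of egg4_center in the frame of pocket4 between 0.008 and 0.017 m) or (horizontal distance between egg4_center and pocket5 below 0.006 m and z of egg4_center in the frame of pocket5 between 0.008 and 0.017 m) or (horizontal distance between egg4_center and pocket6 below 0.006 m and z of egg4_center in the frame of pocket6 between 0.008 and 0.017 m)) and ((horizontal distance between egg5_center and pocket1 below 0.006 m and z of egg5_center in the frame of pocket1 between 0.008 and 0.017 m) or (horizontal distance between egg5_center and pocket2 below 0.006 m and z of egg5_center in the frame of pocket2 between 0.008 and 0.017 m) or (horizontal distance between egg5_center and pocket3 below 0.006 m and z of egg5_center in the frame of pocket3 between 0.008 and 0.017 m) or (horizontal distance between egg5_center and pocket4 below 0.006 m and z of egg5_center in the frame of pocket4 between 0.008 and 0.017 m) or (horizontal distance between egg5_center and pocket5 below 0.006 m and z of egg5_center in the frame of pocket5 between 0.008 and 0.017 m) or (horizontal distance between egg5_center and pocket6 below 0.006 m and z of egg5_center in the frame of pocket6 between 0.008 and 0.017 m)) and ((horizontal distance between egg6_center and pocket1 below 0.006 m and z of egg6_center in the frame of pocket1 between 0.008 and 0.017 m) or (horizontal distance between egg6_center and pocket2 below 0.006 m and z of egg6_center in the frame of pocket2 between 0.008 and 0.017 m) or (horizontal distance between egg6_center and pocket3 below 0.006 m and z of egg6_center in the frame of pocket3 between 0.008 and 0.017 m) or (horizontal distance between egg6_center and pocket4 below 0.006 m and z of egg6_center in the frame of pocket4 between 0.008 and 0.017 m) or (horizontal distance between egg6_center and pocket5 below 0.006 m and z of egg6_center in the frame of pocket5 between 0.008 and 0.017 m) or (horizontal distance between egg6_center and pocket6 below 0.006 m and z of egg6_center in the frame of pocket6 between 0.008 and 0.017 m)) and ((horizontal distance between egg7_center and pocket1 below 0.006 m and z of egg7_center in the frame of pocket1 between 0.008 and 0.017 m) or (horizontal distance between egg7_center and pocket2 below 0.006 m and z of egg7_center in the frame of pocket2 between 0.008 and 0.017 m) or (horizontal distance between egg7_center and pocket3 below 0.006 m and z of egg7_center in the frame of pocket3 between 0.008 and 0.017 m) or (horizontal distance between egg7_center and pocket4 below 0.006 m and z of egg7_center in the frame of pocket4 between 0.008 and 0.017 m) or (horizontal distance between egg7_center and pocket5 below 0.006 m and z of egg7_center in the frame of pocket5 between 0.008 and 0.017 m) or (horizontal distance between egg7_center and pocket6 below 0.006 m and z of egg7_center in the frame of pocket6 between 0.008 and 0.017 m)) and linear speed of each of egg1, egg2, egg3, egg4, egg5, egg6, egg7, capA, capB below 0.03 m/s); the robot touches nothing.
It fails at once if the egg that was already in the tray is moved by more than 12 mm (distance of any of egg6_center, egg7_center from where it was at the start of the episode above 0.012 m).
It fails at once if a bystander (bottle, dish, weight, brush) is moved by more than 40 mm (distance of any of dropper, dish, weight, brush from where it was at the start of the episode above 0.04 m).
It fails at once if an egg is pressed or knocked against the tray or the bench with more than 12 N (contact force between any of egg1, egg2, egg3, egg4, egg5, egg6, egg7 and tray above 12 N or contact force between any of egg1, egg2, egg3, egg4, egg5, egg6, egg7 and table above 12 N).
It fails at once if an egg is squeezed hard (more than 70 N on it from the fingers) (contact force between the fingers and egg1 above 70 N or contact force between the fingers and egg2 above 70 N or contact force between the fingers and egg3 above 70 N or contact force between the fingers and egg4 above 70 N or contact force between the fingers and egg5 above 70 N).
Of egg1, egg2, egg3, egg4, egg5 only 3 to 5 are there at a start; the rules pass over those that are not, and their reading is None.
Of egg6, egg7 only 1 to 1 are there at a start; the rules pass over those that are not, and their reading is None.
At some moment in a run one of capA, capB may be knocked a few centimetres aside while the robot is not near it.
It also fails if it takes over 210 s, if anything falls off the work surface, if the arm or the gripper's body presses on something with over 40 N, if the wrist force passes 120 N, or if a joint passes its speed limit or range.

## Working session

There is one attempt and no reset: what is moved stays moved. The work goes in short steps, Python scripts to look and compute and a tool call to move; the robot and the scene stay as the last step left them, time stands still between calls to the robot, and variables do not carry over. Pictures are saved under pics/ and viewed, and the job is handed in when it is done.

Besides the shell and the picture viewer there is one more tool, called after "Emit:" as a command line: name --argument value ..., lists and objects as JSON in quotes. carry_out: Moves the arm, as the interface text tells. Its arguments: {"type":"object","properties":{"delta_pos":{"type":"array","items":{"type":"array","items":{"type":"number"}}},"rotation":{"type":"array","items":{"type":"array","items":{"type":"number"}}},"hand":{"type":"number"}},"required":["delta_pos","rotation"]}

```bash
mkdir -p pics; python3 - <<'E'
from workcell import ctrl
import cv2,numpy as np
o=ctrl.get_obs();print(o)
for n in("scene","top"):
    im=ctrl.get_image(n);np.save(n+"0.npy",im)
    cv2.imwrite(f"pics/{n}0.png",im[:,:,::-1])
    print(ctrl.camera_info(n))
E
```

```text
{'t': 0.0, 'qpos': array([ 1.25499395e+00,  4.23888041e-01,  1.63069877e+00, -2.53362249e-05,
        1.08859618e+00, -1.90143624e-02]), 'qvel': array([-5.84835325e-04,  5.74633050e-05, -8.25415134e-04,  3.46620021e-04,
        3.89791819e-04, -2.19329043e-03]), 'joint_torque': array([ 3.21184707e-03, -5.44636309e+01, -2.73662925e+01,  6.45235903e-02,
        2.27610301e-02, -1.33887302e-04]), 'ee_pos': array([182.59551061, 597.13821835, 221.86878556]), 'orientation': array([-1.33606732, -0.98692195,  0.98905342]), 'ft_force': array([-0.50452069,  0.88857131, -0.02017099]), 'moment': array([-0.01898459,  0.02203525, -0.07036345]), 'width': 87.55672194771248}
{'fov_y': 48.2355058138751, 'cx': 250.21636048530837, 'cy': 190.95467602411057, 'R': array([[ 0.66446452,  0.746918  , -0.02450327],
       [ 0.37496288, -0.36157384, -0.85362006],
       [-0.64644392,  0.55801242, -0.52031951]]), 't': array([-352.68709771, -114.00764784, 1549.22330914])}
{'fov_y': 57.060387089338086, 'cx': 255.4082061607481, 'cy': 193.228958844698, 'R': array([[ 0.01423224, -0.99961536, -0.02380289],
       [-0.99257191, -0.0112474 , -0.12113833],
       [ 0.12082401,  0.02535015, -0.9923502 ]]), 't': array([  4.27225077, 568.92825194, 948.31562848])}
```

View pics/scene0.png

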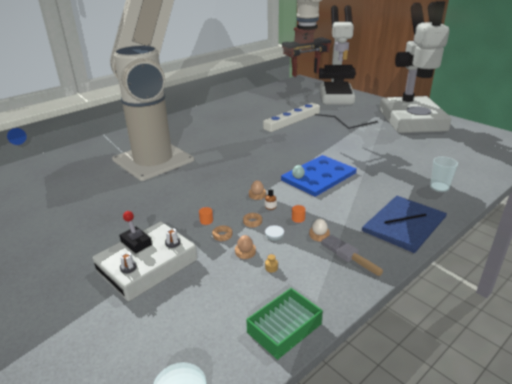

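View pics/top0.png

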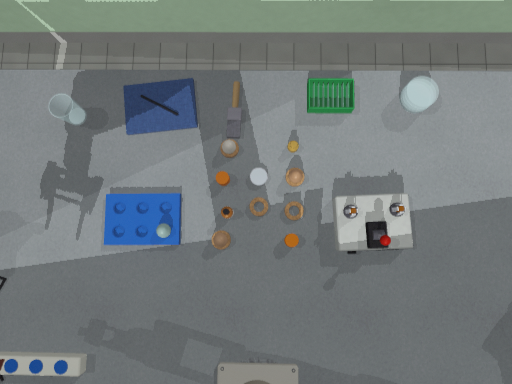

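```bash
cat > h.py <<'E'
import numpy as np,cv2
from workcell import ctrl
def K(n):
    c=ctrl.camera_info(n);f=192/np.tan(np.radians(c["fov_y"])/2);return f,c["cx"],c["cy"],np.array(c["R"]),np.array(c["t"])
def proj(n,X):
    f,cx,cy,R,t=K(n);c=np.atleast_2d(X)@R.T+t;return np.c_[cx+f*c[:,0]/c[:,2],cy+f*c[:,1]/c[:,2]]
def cast(n,u,v,z):
    f,cx,cy,R,t=K(n);d=R.T@np.array([(u-cx)/f,(v-cy)/f,1]);o=-R.T@t;return o+d*(z-o[2])/d[2]
def crop(im,x,y,w,h,s,name):
    cv2.imwrite("pics/"+name,cv2.resize(im[y:y+h,x:x+w,::-1],None,fx=s,fy=s,interpolation=cv2.INTER_CUBIC))
def blobs(im,lo,hi,amin=15,roi=None):
    hsv=cv2.cvtColor(im,cv2.COLOR_RGB2HSV);m=cv2.inRange(hsv,np.array(lo),np.array(hi))
    if roi: 
        k=np.zeros_like(m);x,y,w,h=roi;k[y:y+h,x:x+w]=1;m*=k
    n,l,s,c=cv2.connectedComponentsWithStats(m)
    return [(s[i].tolist(),c[i].round(2).tolist()) for i in range(1,n) if s[i][4]>=amin]
E
python3 - <<'E'
from h import *
im=np.load("top0.npy");crop(im,205,130,110,125,5,"t1.png");crop(im,325,185,95,75,7,"t2.png");crop(im,95,185,95,70,7,"t3.png")
s=np.load("scene0.npy");crop(s,85,180,260,110,3,"s1.png")
print("orange top",blobs(im,(5,200,150),(14,255,255)))
print("red top",blobs(im,(0,180,100),(3,255,255),8),blobs(im,(174,180,100),(180,255,255),8))
print("orange sc",blobs(s,(5,190,150),(14,255,255)))
print("red sc",blobs(s,(0,180,80),(3,255,255),8),blobs(s,(170,180,80),(180,255,255),8))
E
```

```text
orange top [([216, 172, 10, 12, 44], [219.95, 177.23])]
red top [([380, 235, 10, 11, 82], [384.65, 240.0])] []
orange sc []
red sc [([124, 213, 8, 7, 42], [127.86, 216.05])] []
```

View pics/t1.png

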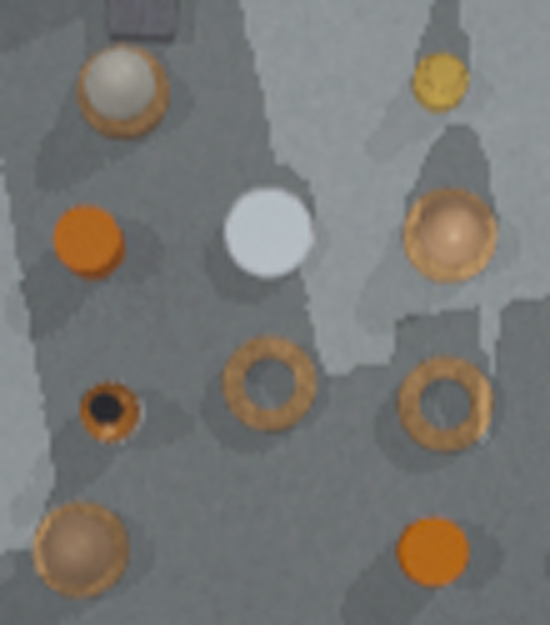

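View pics/t2.png

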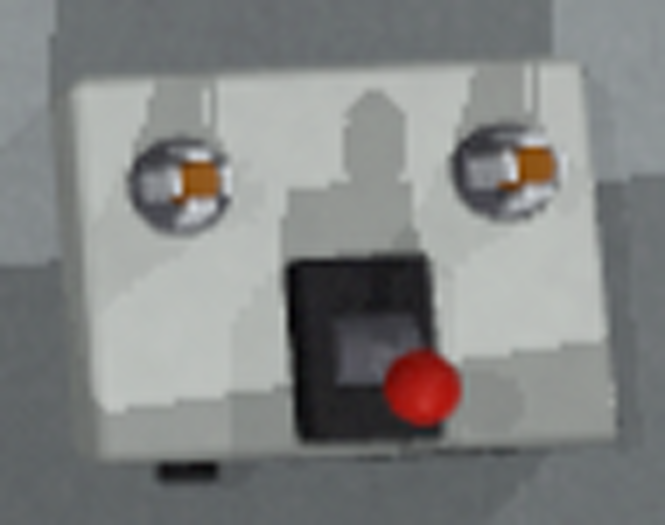

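View pics/t3.png

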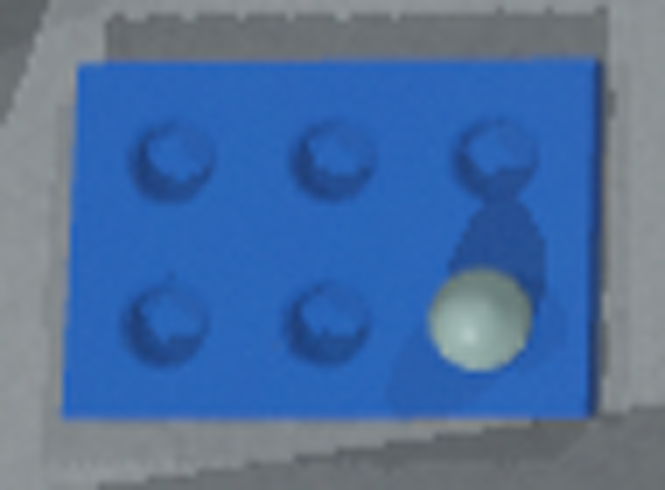

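View pics/s1.png

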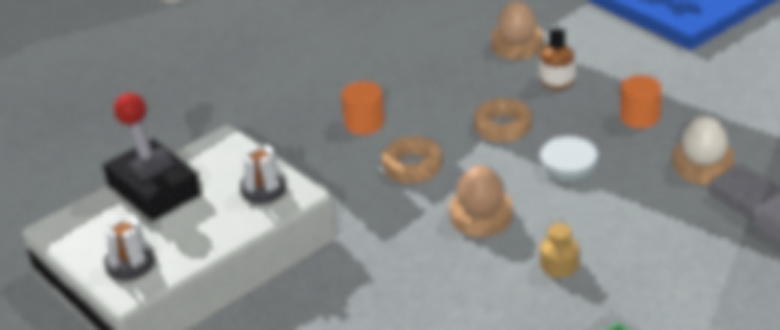

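```bash
python3 - <<'E'
from h import *
im=np.load("top0.npy")
def p(x,y,s,x0,y0): return (x+.5)/s-.5+x0,(y+.5)/s-.5+y0
hsv=cv2.cvtColor(im,cv2.COLOR_RGB2HSV)
print(hsv[177,220:225],hsv[240,288:294],hsv[240,385])
print(blobs(im,(5,200,100),(18,255,255),20,(205,165,100,90)))
def q(name,x,y,s,x0,y0,z):
    u,v=p(x,y,s,x0,y0);print(name,(round(u,1),round(v,1)),cast("top",u,v,z).round(1))
a=(5,205,130)
q("cap1",88,239,*a,36);q("cap2",433,551,*a,36)
q("ringW",124,94,*a,12);q("ringB1",450,236,*a,12);q("ringB2",81,550,*a,12)
q("eggW",121,83,*a,35);q("eggB1",452,232,*a,35);q("eggB2",81,545,*a,35)
b=(7,325,185)
q("collarL",181,188,*b,60);q("collarR",506,173,*b,60)
q("ball",422,387,*b,120)
for n,x,y in [("ul",75,88),("ur",582,65),("lr",615,440),("ll",97,460)]: q(n,x,y,*b,50)
c=(7,95,185)
for n,x,y in [("p00",172,161),("p01",334,159),("p02",496,157),("p10",166,325),("p11",328,322),("p12",480,320)]: q(n,x,y,*c,18)
for n,x,y in [("ul",78,62),("ur",600,60),("lr",592,415),("ll",64,416)]: q(n,x,y,*c,18)
s=np.load("scene0.npy")
# triangulate ball
def tri(u1,u2):
    A=[];
    P=[]
    for n,(u,v) in(("top",u1),("scene",u2)):
        f,cx,cy,R,t=K(n);P.append(np.array([[f,0,cx],[0,f,cy],[0,0,1]])@np.c_[R,t])
    X=cv2.triangulatePoints(P[0],P[1],np.array(u1,float).reshape(2,1),np.array(u2,float).reshape(2,1));return (X[:3]/X[3]).ravel()
print(tri((384.65,240),(127.86,216.05)))
E
```

```text
[[ 14 206 172]
 [ 15 205 173]
 [ 14 205 173]
 [ 15 207 171]
 [ 15 208 172]] [[ 15 217 176]
 [ 16 217 175]
 [ 15 216 176]
 [ 15 216 176]
 [ 16 220 176]
 [ 16 223 176]] [  2 217 173]
[([216, 172, 13, 12, 116], [221.98, 177.37]), ([285, 234, 13, 12, 129], [291.05, 239.6])]
cap1 (222.2, 177.4) [612.3 105.2  36. ]
cap2 (291.2, 239.8) [441.8 -88.   36. ]
ringW (229.4, 148.4) [701.6  89.4  12. ]
ringB1 (294.6, 176.8) [620.1 -99.2  12. ]
ringB2 (220.8, 239.6) [439.3 107.5  12. ]
eggW (228.8, 146.2) [702.2  88.9  35. ]
eggB1 (295.0, 176.0) [618.5 -98.3  35. ]
eggB2 (220.8, 238.6) [442.2 104.8  35. ]
collarL (350.4, 211.4) [ 519.6 -244.2   60. ]
collarR (396.9, 209.3) [ 526.8 -367.5   60. ]
ball (384.9, 239.9) [ 445.7 -313.1  120. ]
ul (335.3, 197.1) [ 558.7 -206.4   50. ]
ur (407.7, 193.9) [ 569.9 -401.8   50. ]
lr (412.4, 247.4) [ 426.4 -408.9   50. ]
ll (338.4, 250.3) [ 415.9 -212.9   50. ]
p00 (119.1, 207.6) [525.4 398.9  18. ]
p01 (142.3, 207.3) [527.  332.6  18. ]
p02 (165.4, 207.0) [528.6 266.5  18. ]
p10 (118.3, 231.0) [459.2 397.2  18. ]
p11 (141.4, 230.6) [461.3 331.5  18. ]
p12 (163.1, 230.3) [462.9 270.   18. ]
ul (105.7, 193.4) [565.4 440.1  18. ]
ur (180.3, 193.1) [568.7 225.8  18. ]
lr (179.1, 243.9) [425.8 223.2  18. ]
ll (103.7, 244.0) [422.3 436.3  18. ]
[ 445.47117353 -311.12354768  123.79185563]
```

```bash
cat >> h.py <<'E'
from scipy.spatial.transform import Rotation as Ro
def pose():
    o=ctrl.get_obs();return o,Ro.from_rotvec(o["orientation"]).as_matrix(),o["ee_pos"]
def goal(x,y,z,yaw=None):
    """print tool delta(cm), rotvec for target TCP; yaw= world angle of tool x"""
    o,R,p=pose();d=R.T@(np.array([x,y,z])-p)/10
    G=R
    if yaw is not None:
        tx=np.array([np.cos(yaw),np.sin(yaw),0]);ty=np.array([0,0,-1.]);G=np.c_[tx,ty,np.cross(tx,ty)]
    print("delta",d.round(2),"rot",Ro.from_matrix(R.T@G).as_rotvec().round(3),"steps",np.ceil(np.linalg.norm(d)/4.17),"t",o["t"])
E
python3 - <<'E'
from h import *
o,R,p=pose();print(R.round(3),np.degrees(np.arctan2(R[1,0],R[0,0])))
goal(400,-311,200,np.radians(-90));goal(400,-311,200,np.radians(90));goal(400,-311,200,0)
E
```

```text
[[ 0.292 -0.    -0.956]
 [ 0.956 -0.001  0.292]
 [-0.001 -1.    -0.   ]] 72.99453565436882
delta [-80.49   2.31 -47.35] rot [ 2.000e-03  2.845e+00 -0.000e+00] steps 23.0 t 0.1
delta [-80.49   2.31 -47.35] rot [-0.    -0.297 -0.001] steps 23.0 t 0.1
delta [-80.49   2.31 -47.35] rot [ 1.000e-03  1.274e+00 -1.000e-03] steps 23.0 t 0.1
```

```bash
python3 - <<'E'
from h import *
goal(500,150,230,0)
E
```

```text
delta [-33.48  -0.75 -43.43] rot [ 1.000e-03  1.274e+00 -1.000e-03] steps 14.0 t 0.1
```

Emit:
carry_out --delta_pos '[[-33.5,-0.8,-43.4],[-33.5,-0.8,-43.4],[-33.5,-0.8,-43.4],[-33.5,-0.8,-43.4],[-33.5,-0.8,-43.4],[-33.5,-0.8,-43.4],[-33.5,-0.8,-43.4],[-33.5,-0.8,-43.4],[-33.5,-0.8,-43.4],[-33.5,-0.8,-43.4],[-33.5,-0.8,-43.4],[-33.5,-0.8,-43.4]]' --rotation '[[0,1.274,0],[0,1.274,0],[0,1.274,0],[0,1.274,0],[0,1.274,0],[0,1.274,0],[0,1.274,0],[0,1.274,0],[0,1.274,0],[0,1.274,0],[0,1.274,0],[0,1.274,0]]' --hand 255

```text
t: 1.1
ee_pos: [472.5, 187.8, 229.9]
orientation: [-1.571, 0.002, -0.001]
ft_force: [0.8, 0.5, -0.1]
width: 11.1
```

```bash
python3 - <<'E'
from h import *
o,R,p=pose();print(p,R.round(2),o["qpos"].round(2))
goal(390,-305,200,0)
E
```

```text
[472.48132841 187.81102001 229.93307578] [[ 1. -0.  0.]
 [-0. -0.  1.]
 [-0. -1. -0.]] [0.35 0.24 1.88 0.   1.02 0.36]
delta [ -8.16   3.   -49.3 ] rot [ 0.    -0.002 -0.   ] steps 13.0 t 1.1
```

Emit:
carry_out --delta_pos '[[-8,3,-48.5],[-8,3,-48.5],[-8,3,-48.5],[-8,3,-48.5],[-8,3,-48.5],[-8,3,-48.5],[-8,3,-48.5],[-8,3,-48.5],[-8,3,-48.5],[-8,3,-48.5],[-8,3,-48.5],[-8,3,-48.5]]' --rotation '[[0,0,0],[0,0,0],[0,0,0],[0,0,0],[0,0,0],[0,0,0],[0,0,0],[0,0,0],[0,0,0],[0,0,0],[0,0,0],[0,0,0]]'

```text
t: 2.1
ee_pos: [390.8, -297.8, 199.7]
orientation: [-1.571, 0.001, -0.001]
ft_force: [0.5, 0.6, 0.1]
width: 0.4
```

Emit:
carry_out --delta_pos '[[0,0,0],[0,0,0],[0,0,0]]' --rotation '[[0,0,0],[0,0,0],[0,0,0]]'

```text
t: 2.35
ee_pos: [391.4, -294.7, 199.5]
orientation: [-1.57, 0.001, 0.0]
ft_force: [-0.2, 0.2, -0.3]
width: 0.2
```

```bash
python3 - <<'E'
from h import *
goal(395,-311,112,0)
im=ctrl.get_image("top");np.save("top1.npy",im)
crop(im,280,170,150,130,5,"t4.png")
E
```

```text
delta [ 0.37  8.75 -1.64] rot [-0.001 -0.001 -0.001] steps 3.0 t 2.35
```

View pics/t4.png

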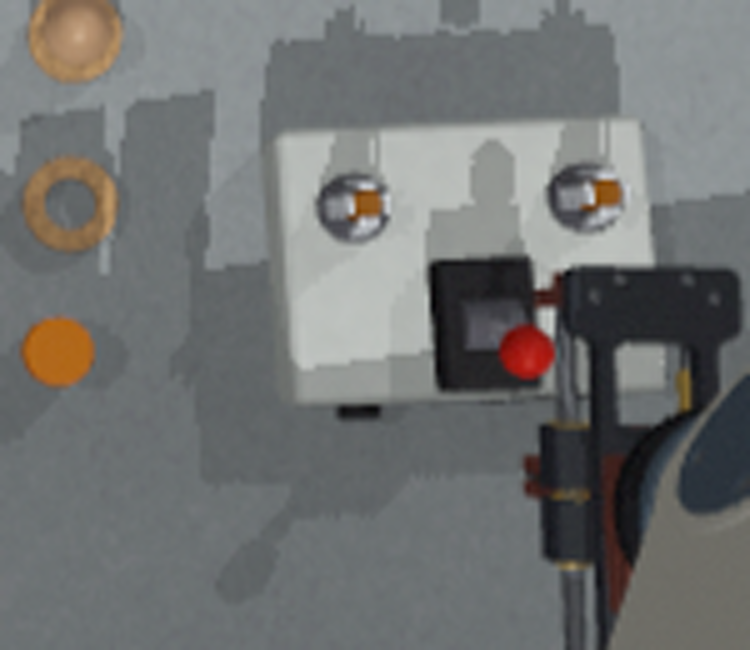

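Emit:
carry_out --delta_pos '[[0.4,3,-1.6],[0.4,6,-1.6],[0.4,8.7,-1.6],[0.4,8.7,-1.6],[0.4,8.7,-1.6],[2,8.7,-1.6],[3,8.7,-1.6],[4,8.7,-1.6],[5,8.7,-1.6],[5.5,8.7,-1.6],[6,8.7,-1.6],[6,8.7,-1.6]]' --rotation '[[0,0,0],[0,0,0],[0,0,0],[0,0,0],[0,0,0],[0,0,0],[0,0,0],[0,0,0],[0,0,0],[0,0,0],[0,0,0],[0,0,0]]'

```text
t: 3.4
ee_pos: [453.0, -311.3, 113.3]
orientation: [-1.571, -0.001, -0.0]
ft_force: [-0.4, -0.3, -0.5]
width: 0.4
```

```bash
python3 - <<'E'
from h import *
goal(465,-311,112,0)
im=ctrl.get_image("scene")
crop(im,60,160,160,130,5,"s4.png")
print(blobs(im,(0,180,80),(3,255,255),8))
E
```

```text
delta [1.2  0.13 0.03] rot [0.001 0.001 0.001] steps 1.0 t 3.4
[([130, 217, 9, 8, 53], [134.19, 220.7])]
```

View pics/s4.png

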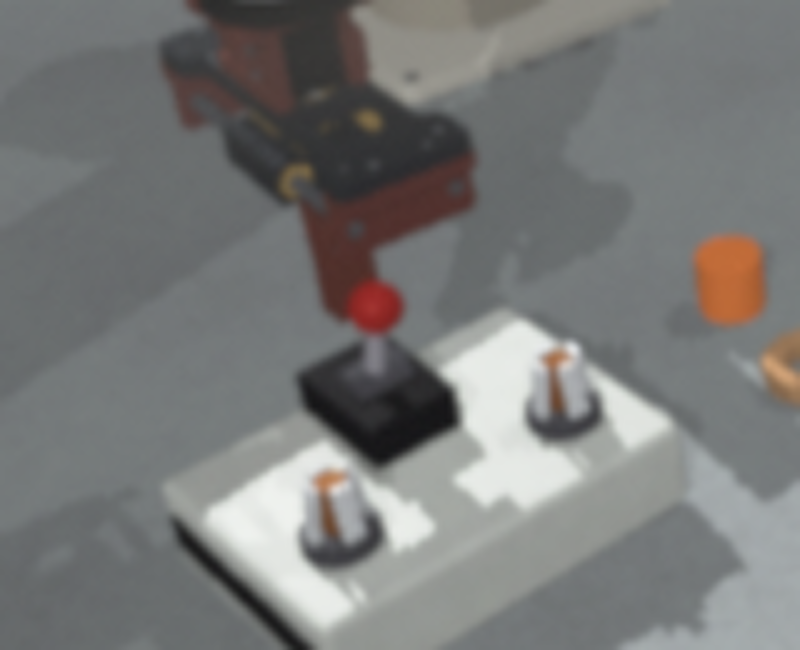

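Emit:
carry_out --delta_pos '[[0.5,0,0],[1,0,0],[1.5,0,0],[1.5,0,0],[1.5,0,0]]' --rotation '[[0,0,0],[0,0,0],[0,0,0],[0,0,0],[0,0,0]]'

```text
t: 3.87
ee_pos: [464.4, -310.9, 112.5]
orientation: [-1.569, 0.004, 0.005]
ft_force: [-10.4, -1.6, 5.9]
width: 0.5
```

Emit:
carry_out --delta_pos '[[0.4,0,0],[0.8,0,0],[0.8,0,0],[0.8,0,0]]' --rotation '[[0,0,0],[0,0,0],[0,0,0],[0,0,0]]'

```text
t: 4.2
ee_pos: [465.1, -310.7, 112.4]
orientation: [-1.567, 0.014, 0.017]
ft_force: [-39.5, -8.1, 24.2]
width: 0.7
```

```bash
python3 - <<'E'
from h import *
im=ctrl.get_image("scene")
crop(im,60,160,160,130,5,"s5.png")
print(blobs(im,(0,180,80),(3,255,255),8), proj("scene",[[484.7,-308,120.3],[458,-310,127],[445.5,-311,124]]))
E
```

```text
[([133, 220, 9, 9, 60], [136.98, 224.12])] [[137.32057727 223.67792888]
 [130.52568389 216.9226487 ]
 [127.82461099 215.95247304]]
```

View pics/s5.png

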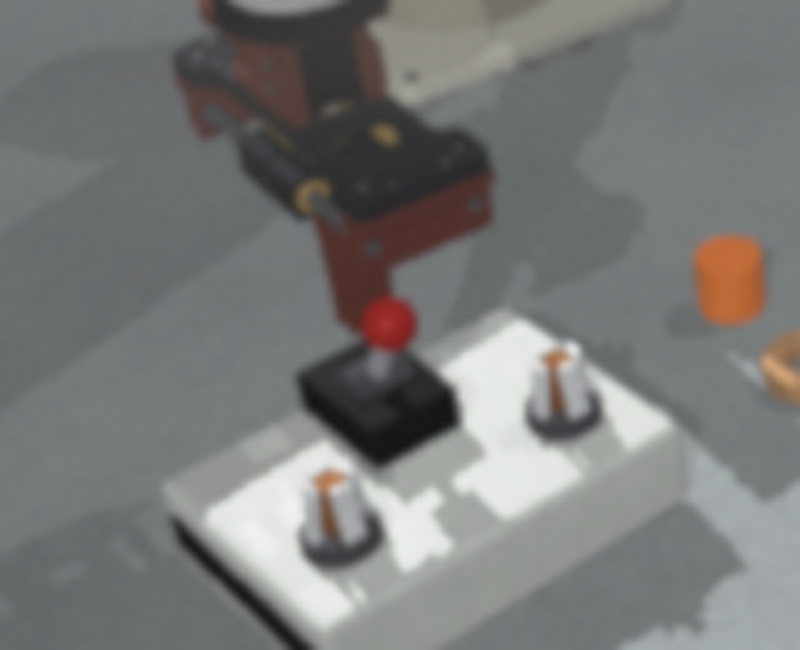

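Emit:
carry_out --delta_pos '[[-2,0,0],[-4,0,0],[-4,-4,0],[-4,-8,0],[-4,-8,0],[-4,-8,0]]' --rotation '[[0,0,0],[0,0,0],[0,0,0],[0,0,0],[0,0,0],[0,0,0]]' --hand 80

```text
t: 4.75
ee_pos: [436.7, -312.6, 195.5]
orientation: [-1.574, -0.004, -0.004]
ft_force: [-0.2, 0.5, 0.0]
width: 36.8
```

```bash
python3 - <<'E'
from h import *
goal(442,-88,100,0)
im=ctrl.get_image("top");crop(im,280,170,150,130,5,"t5.png")
print(blobs(im,(5,195,100),(18,255,255),20,(205,165,100,90)))
im=ctrl.get_image("scene")
print(blobs(im,(0,180,80),(3,255,255),8))
E
```

```text
delta [ 0.48  9.47 22.49] rot [ 0.004 -0.     0.005] steps 6.0 t 4.75
[([216, 172, 13, 13, 132], [222.22, 177.78]), ([285, 234, 13, 13, 131], [291.08, 239.69])]
[([134, 221, 8, 8, 51], [137.37, 224.53])]
```

Emit:
carry_out --delta_pos '[[0.5,0,4],[0.5,0,8],[0.5,2,12],[0.5,4,16],[0.5,6,20],[0.5,8,22.5],[0.5,9.5,22.5],[0.5,9.5,22.5],[0.5,9.5,22.5],[0.5,9.5,22.5]]' --rotation '[[0,0,0],[0,0,0],[0,0,0],[0,0,0],[0,0,0],[0,0,0],[0,0,0],[0,0,0],[0,0,0],[0,0,0]]'

```text
t: 5.68
ee_pos: [440.1, -86.7, 98.0]
orientation: [-1.571, 0.001, -0.0]
ft_force: [1.1, -1.0, 0.3]
width: 60.4
```

```bash
python3 - <<'E'
from h import *
goal(442,-88,8,0)
E
```

```text
delta [ 0.19  9.   -0.13] rot [-0.    -0.001 -0.   ] steps 3.0 t 5.6833
```

Emit:
carry_out --delta_pos '[[0.2,3,-0.1],[0.2,6,-0.1],[0.2,8,-0.1],[0.2,9,-0.1],[0.2,9,-0.1],[0.2,9,-0.1]]' --rotation '[[0,0,0],[0,0,0],[0,0,0],[0,0,0],[0,0,0],[0,0,0]]'

```text
t: 6.18
ee_pos: [442.3, -87.9, 8.5]
orientation: [-1.571, 0.001, -0.001]
ft_force: [0.3, -0.2, -0.1]
width: 60.5
```

Emit:
carry_out --delta_pos '[[0,0,0],[0,0,0],[0,0,0],[0,0,0],[0,0,0],[0,0,0]]' --rotation '[[0,0,0],[0,0,0],[0,0,0],[0,0,0],[0,0,0],[0,0,0]]' --hand 255

```text
t: 6.68
ee_pos: [442.4, -87.3, 8.6]
orientation: [-1.571, -0.001, -0.001]
ft_force: [-0.3, -1.0, 6.8]
width: 37.9
```

Emit:
carry_out --delta_pos '[[0,-2,0],[0,-5,0],[0,-9,0],[0,-12,0],[0,-12,0],[0,-12,0]]' --rotation '[[0,0,0],[0,0,0],[0,0,0],[0,0,0],[0,0,0],[0,0,0]]'

```text
t: 7.18
ee_pos: [443.0, -87.4, 129.4]
orientation: [-1.572, -0.003, -0.003]
ft_force: [-0.1, 0.1, -0.4]
width: 38.0
```

```bash
python3 - <<'E'
from h import *
goal(520,-244,130,0)
im=ctrl.get_image("top");crop(im,270,190,150,120,5,"t6.png")
im=ctrl.get_image("scene");crop(im,90,120,200,150,4,"s6.png")
E
```

```text
delta [ 7.700e+00 -1.000e-02 -1.566e+01] rot [0.001 0.    0.004] steps 5.0 t 7.1833
```

View pics/s6.png

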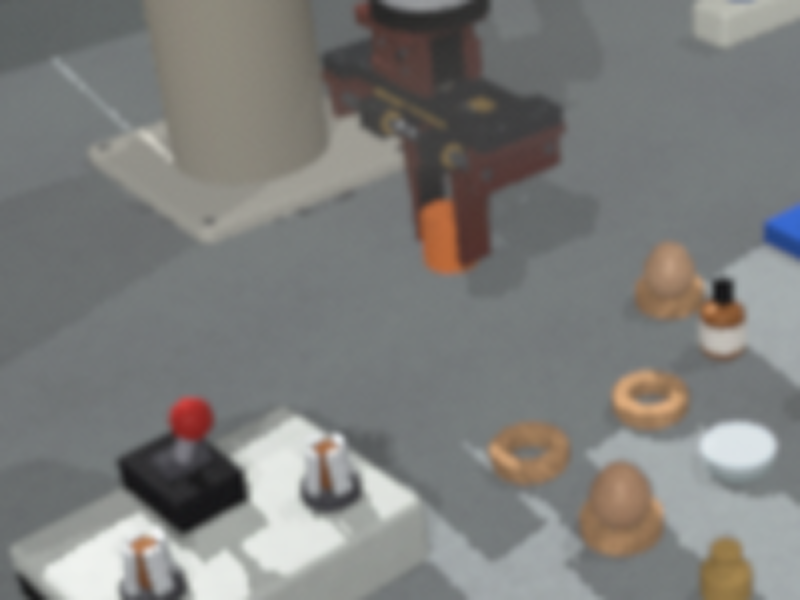

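View pics/t6.png

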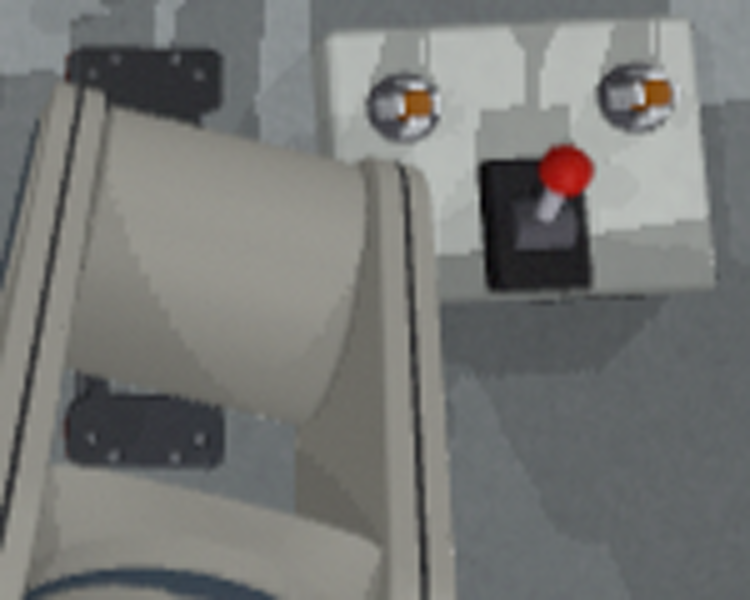

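```bash
python3 - <<'E'
from h import *
for u,v in((330,489),(153,580)):
    print(cast("scene",90+(u+.5)/4-.5,120+(v+.5)/4-.5,60))
for u,v in((403,107),(637,97)):
    print(cast("top",270+(u+.5)/5-.5,190+(v+.5)/5-.5,62))
im=ctrl.get_image("top");np.save("top2.npy",im)
# dark collar outline via threshold (not white box)
g=cv2.cvtColor(im,cv2.COLOR_RGB2GRAY)
for x,y in((350,211),(397,209)):
    r=g[y-10:y+11,x-10:x+11];m=(r<115).astype(np.uint8);n,l,s,c=cv2.connectedComponentsWithStats(m)
    k=1+np.argmax(s[1:,4]);pts=cv2.findContours((l==k).astype(np.uint8),cv2.RETR_EXTERNAL,cv2.CHAIN_APPROX_NONE)[0][0]
    (cx,cy),rr=cv2.minEnclosingCircle(pts);print(s[k],cx+x-10,cy+y-10,rr,cast("top",cx+x-10,cy+y-10,60))
E
```

```text
[ 528.82312132 -249.12653046   60.        ]
[ 530.18830206 -367.95012823   60.        ]
[ 520.54298638 -243.1277495    62.        ]
[ 527.43572948 -367.17814663   62.        ]
[  3   3  15  14 100] 350.11971855163574 210.82394409179688 7.216296672821045 [ 521.16109399 -243.40734545   60.        ]
[  2   3  15  14 103] 396.13793087005615 208.43103408813477 7.280067443847656 [ 529.09425215 -365.69464054   60.        ]
```

Emit:
carry_out --delta_pos '[[2,0,-4],[4,0,-8],[6,0,-12],[7.7,0,-15.6],[7.7,0,-15.6],[7.7,0,-15.6],[7.7,0,-15.6]]' --rotation '[[0,0,0],[0,0,0],[0,0,0],[0,0,0],[0,0,0],[0,0,0],[0,0,0]]'

```text
t: 7.92
ee_pos: [517.2, -242.4, 125.9]
orientation: [-1.569, 0.004, 0.002]
ft_force: [0.7, -0.1, -0.7]
width: 37.5
```

```bash
python3 - <<'E'
from h import *
goal(520.5,-243.3,90,0)
im=ctrl.get_image("scene");crop(im,90,150,160,120,5,"s7.png")
im=ctrl.get_image("top");crop(im,300,160,150,120,5,"t7.png")
E
```

```text
delta [ 0.34  3.59 -0.1 ] rot [-0.002 -0.001 -0.004] steps 1.0 t 7.9167
```

View pics/s7.png

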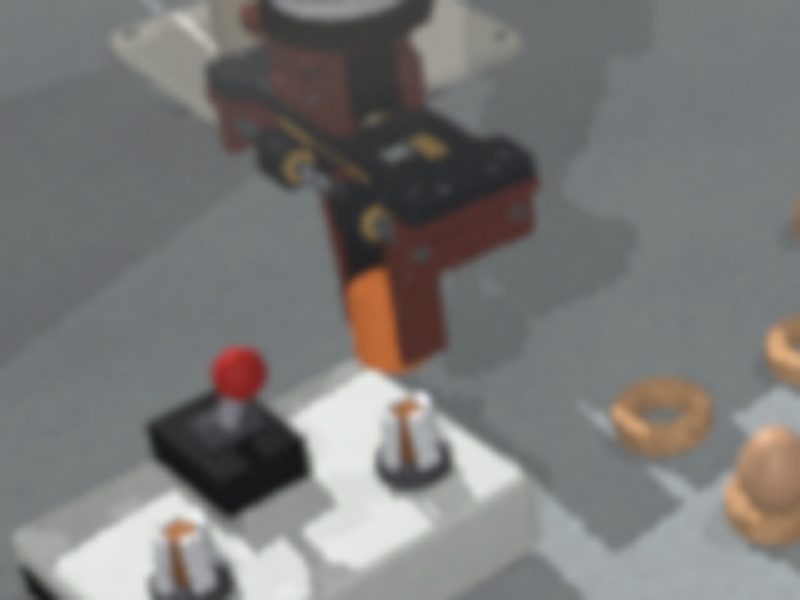

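View pics/t7.png

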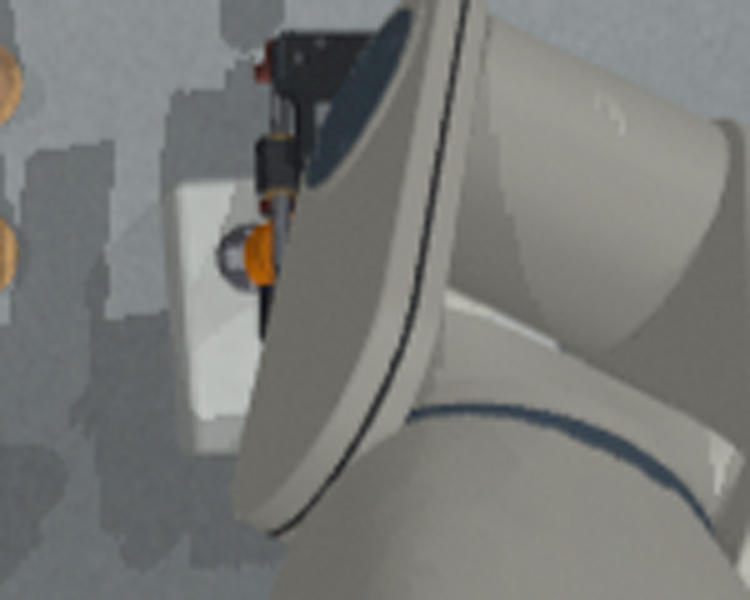

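```bash
python3 - <<'E'
from h import *
o,R,p=pose();q=lambda X:((proj("scene",X)-[90,150]+.5)*5-.5).round(0)
print(q([p+[0,-.6,-8],p+[0,-.6,28]]),q([[520.5,-243.7,88],[520.5,-243.7,60],[527.5,-366.5,60],[527.5,-366.5,88]]))
E
```

```text
[[397. 346.]
 [388. 283.]] [[406. 403.]
 [413. 449.]
 [191. 571.]
 [181. 523.]]
```

```bash
python3 - <<'E'
from h import *
o,R,p=pose();q=lambda X:((proj("scene",X)-[90,150]+.5)*5-.5).round(0)
print(p,q([p+[dx,dy,0] for dx in (19,32) for dy in(-10,10)]))
a=np.arange(0,6.28,.5)
print(q([p+[19*np.cos(t),19*np.sin(t),-8] for t in a]).tolist())
im=ctrl.get_image("scene");b=blobs(im,(3,180,100),(14,255,255),20,(140,180,60,50));print(b,[((b[0][0][0]-90+.5)*5-.5,(b[0][0][1]+b[0][0][3]-150)*5)])
crop(im,145,190,50,60,12,"s8.png")
E
```

```text
[ 517.22725475 -241.41435518  126.69705114] [[400. 357.]
 [436. 340.]
 [415. 369.]
 [452. 352.]]
[[420.0, 362.0], [434.0, 353.0], [439.0, 341.0], [434.0, 331.0], [420.0, 324.0], [401.0, 323.0], [382.0, 327.0], [366.0, 336.0], [358.0, 347.0], [360.0, 358.0], [371.0, 366.0], [389.0, 369.0], [410.0, 366.0]]Traceback (most recent call last):
  File "<stdin>", line 6, in <module>
IndexError: list index out of range
```

Emit:
carry_out --delta_pos '[[0.3,0,-0.1],[0.3,1,-0.1],[0.3,2,-0.1],[0.3,3,-0.1],[0.3,3.6,-0.1],[0.3,4,-0.1],[0.3,4,-0.1]]' --rotation '[[0,0,0],[0,0,0],[0,0,0],[0,0,0],[0,0,0],[0,0,0],[0,0,0]]'

```text
t: 8.65
ee_pos: [521.1, -243.8, 86.5]
orientation: [-1.57, 0.002, 0.002]
ft_force: [-0.7, -0.3, -0.1]
width: 37.9
```

```bash
python3 - <<'E'
from h import *
o,R,p=pose();print(p,o["ft_force"])
im=ctrl.get_image("scene");crop(im,120,170,100,90,8,"s9.png")
E
```

```text
[ 521.08751555 -243.82186475   86.54548189] [-0.67597601 -0.32587317 -0.1071364 ]
```

View pics/s9.png

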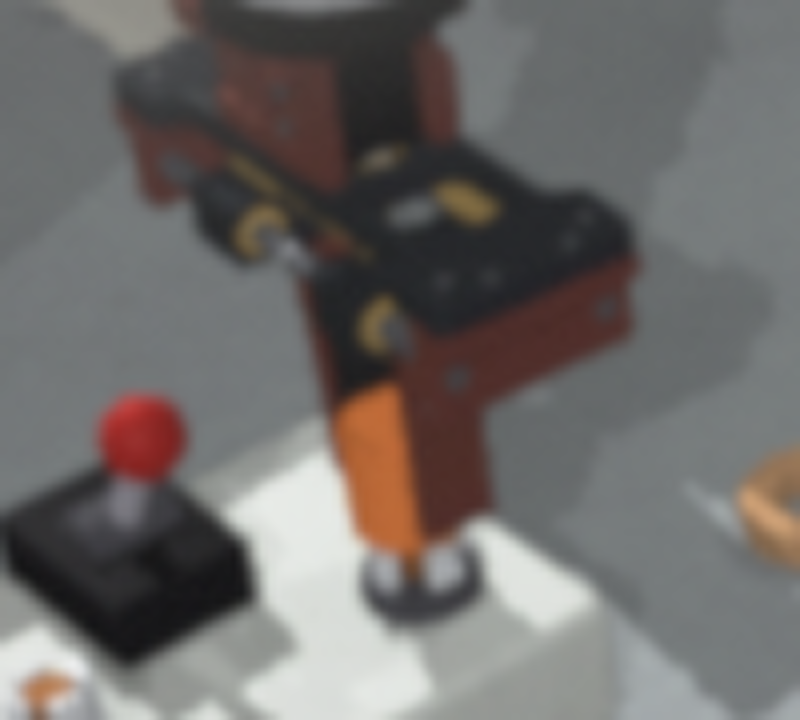

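Emit:
carry_out --delta_pos '[[0,0.3,0],[0,0.6,0],[0,0.9,0],[0,1.2,0],[0,1.2,0],[0,1.2,0]]' --rotation '[[0,0,0],[0,0,0],[0,0,0],[0,0,0],[0,0,0],[0,0,0]]'

```text
t: 9.2
ee_pos: [521.3, -243.9, 75.5]
orientation: [-1.57, 0.001, 0.001]
ft_force: [-1.8, 1.0, -3.1]
width: 37.5
```

Emit:
carry_out --delta_pos '[[0,0.2,0],[0,0.4,0],[0,0.6,0],[0,0.6,0]]' --rotation '[[0,0,0],[0,0,0],[0,0,0],[0,0,0]]'

```text
t: 9.53
ee_pos: [521.5, -244.0, 70.1]
orientation: [-1.57, 0.001, 0.001]
ft_force: [-3.0, 2.0, 2.1]
width: 38.0
```

Emit:
carry_out --delta_pos '[[0,0.1,0],[0,0.2,0],[0,0.2,0],[0,0.2,0]]' --rotation '[[0,0,0],[0,0,0],[0,0,0],[0,0,0]]'

```text
t: 9.87
ee_pos: [521.7, -244.1, 68.7]
orientation: [-1.571, 0.0, 0.0]
ft_force: [-5.3, 2.8, 9.5]
width: 38.1
```

Emit:
carry_out --delta_pos '[[0,0.1,0],[0,0.2,0],[0,0.2,0],[0,0.2,0]]' --rotation '[[0,0,0],[0,0,0],[0,0,0],[0,0,0]]'

```text
t: 10.2
ee_pos: [521.7, -244.2, 68.3]
orientation: [-1.571, 0.0, 0.0]
ft_force: [-10.4, 5.1, 24.6]
width: 37.8
```

```bash
python3 - <<'E'
from h import *
o,R,p=pose();print(p,o["ft_force"])
im=ctrl.get_image("scene");crop(im,120,170,100,90,8,"s10.png")
E
```

```text
[ 521.73360307 -244.17093308   68.27724051] [-10.39082872   5.11549446  24.59082063]
```

View pics/s10.png

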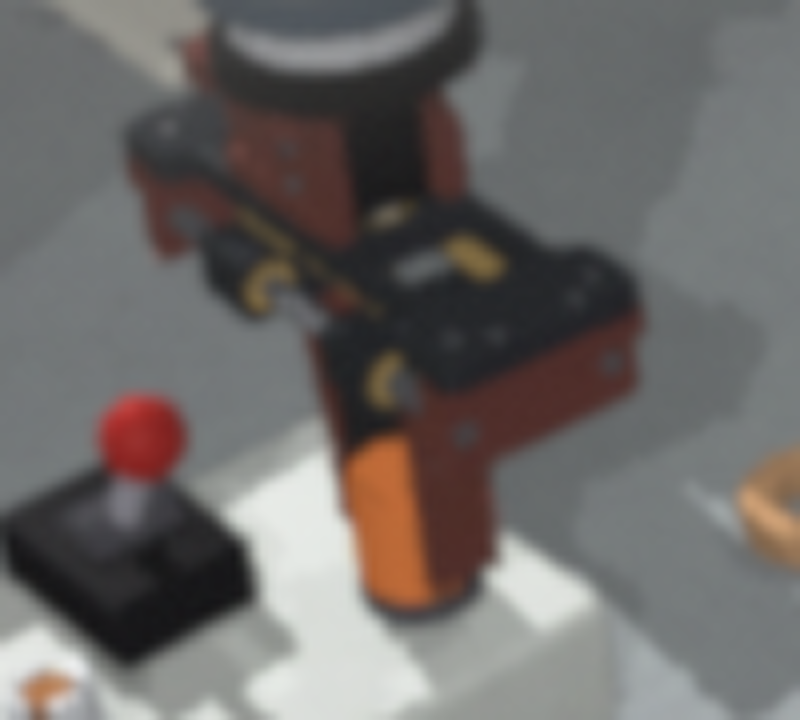

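Emit:
carry_out --delta_pos '[[0,-0.2,0],[0,-0.2,0],[0,-0.2,0],[0,-0.2,0]]' --rotation '[[0,0,0],[0,0,0],[0,0,0],[0,0,0]]' --hand 80

```text
t: 10.58
ee_pos: [522.3, -244.4, 67.9]
orientation: [-1.571, -0.001, -0.001]
ft_force: [-0.1, -0.4, -0.2]
width: 58.9
```

Emit:
carry_out --delta_pos '[[0,-2,0],[0,-5,0],[0,-9,0],[0,-12,2],[0,-14,6],[0,-14,10],[0,-14,14],[0,-14,18],[0,-14,22],[0,-14,24],[0,-14,24],[0,-14,24]]' --rotation '[[0,0,0],[0,0,0],[0,0,0],[0,0,0],[0,0,0],[0,0,0],[0,0,0],[0,0,0],[0,0,0],[0,0,0],[0,0,0],[0,0,0]]'

```text
t: 11.58
ee_pos: [522.0, -3.4, 207.8]
orientation: [-1.571, -0.002, 0.002]
ft_force: [-1.1, 0.2, 0.2]
width: 60.1
```

```bash
python3 - <<'E'
from h import *
im=ctrl.get_image("scene");crop(im,80,170,130,100,6,"s11.png")
im=ctrl.get_image("top");crop(im,205,130,220,130,3.5,"t11.png")
print(blobs(im,(5,195,100),(18,255,255),20,(205,165,200,90)))
goal(612,105,100,0)
E
```

```text
[([344, 204, 17, 14, 180], [352.33, 210.34])]
delta [ 9.   10.77 11.  ] rot [ 0. -0. -0.] steps 5.0 t 11.6833
```

View pics/s11.png

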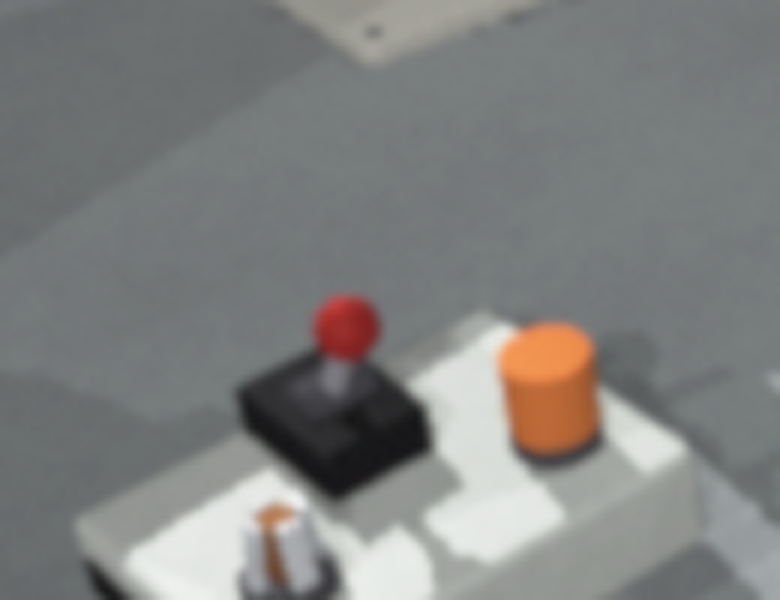

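View pics/t11.png

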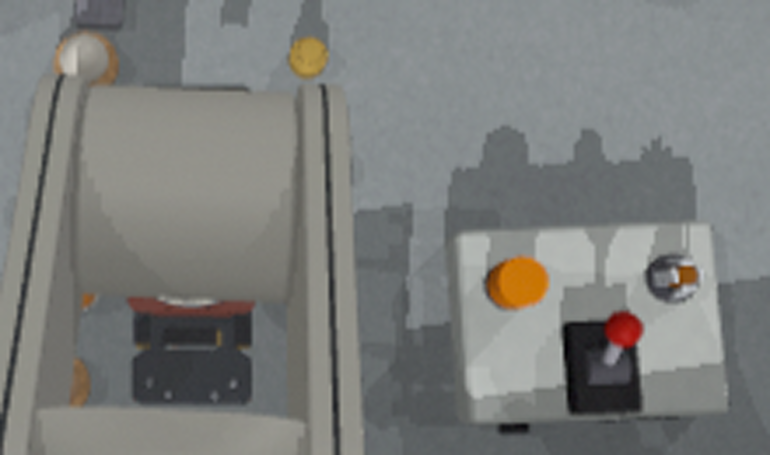

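```bash
python3 - <<'E'
from h import *
im=ctrl.get_image("scene");crop(im,150,160,220,130,3.5,"s12.png")
o,R,p=pose();print(p);goal(612,105,100,0)
E
```

```text
[522.02222447  -5.27509305 207.80607185]
delta [ 8.99 10.78 11.04] rot [ 0.    -0.001 -0.   ] steps 5.0 t 11.7333
```

View pics/s12.png

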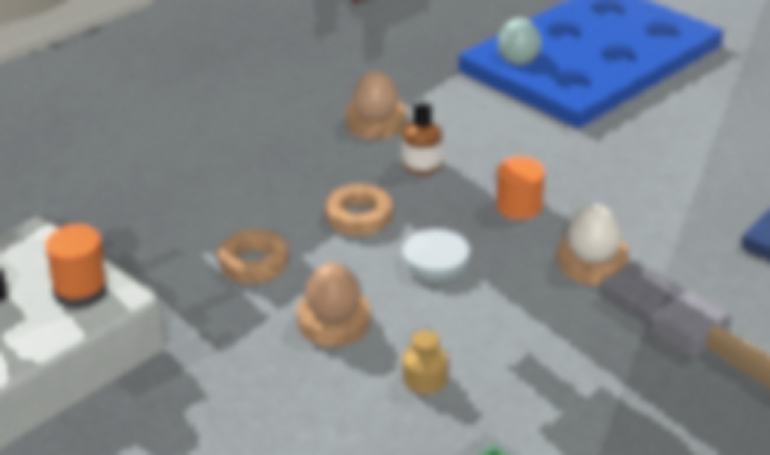

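Emit:
carry_out --delta_pos '[[3,0,3],[6,2,6],[9,5,9],[9,8,11.0],[9,10.8,11.0],[9,10.8,11.0],[9,10.8,11.0],[9,10.8,11.0]]' --rotation '[[0,0,0],[0,0,0],[0,0,0],[0,0,0],[0,0,0],[0,0,0],[0,0,0],[0,0,0]]'

```text
t: 12.4
ee_pos: [612.5, 104.4, 101.2]
orientation: [-1.571, 0.001, -0.002]
ft_force: [-0.7, 0.2, 0.2]
width: 60.1
```

```bash
python3 - <<'E'
from h import *
im=ctrl.get_image("scene");crop(im,230,130,140,110,5,"s13.png")
o,R,p=pose();print(p);goal(612,105,8,0)
E
```

```text
[613.04636517 104.49190761 102.05150902]
delta [-0.13  9.4   0.05] rot [-0.    -0.002  0.003] steps 3.0 t 12.45
```

View pics/s13.png

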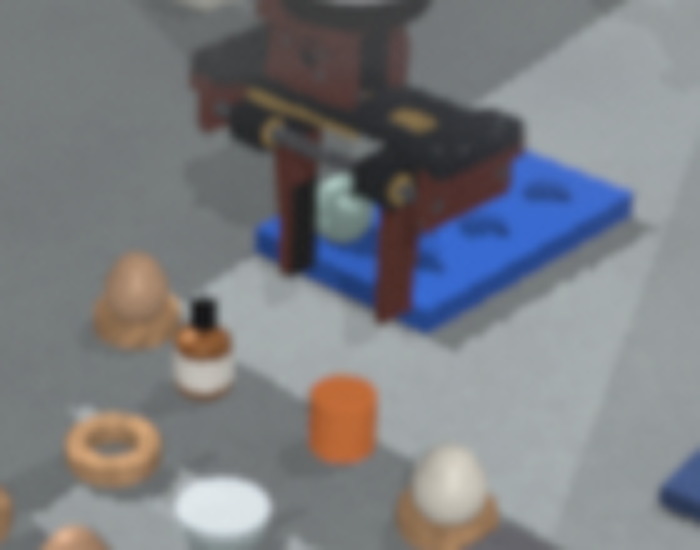

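Emit:
carry_out --delta_pos '[[0,3,0],[-0.1,6,0],[-0.1,8,0.05],[-0.1,9.3,0.05],[-0.1,9.3,0.05],[-0.1,9.3,0.05]]' --rotation '[[0,0,0],[0,0,0],[0,0,0],[0,0,0],[0,0,0],[0,0,0]]'

```text
t: 12.95
ee_pos: [611.8, 105.8, 8.3]
orientation: [-1.571, -0.001, -0.002]
ft_force: [0.6, 0.1, 0.5]
width: 60.1
```

Emit:
carry_out --delta_pos '[[0,0,0],[0,0,0],[0,0,0],[0,0,0],[0,0,0],[0,0,0]]' --rotation '[[0,0,0],[0,0,0],[0,0,0],[0,0,0],[0,0,0],[0,0,0]]' --hand 255

```text
t: 13.45
ee_pos: [611.6, 106.4, 7.9]
orientation: [-1.571, -0.001, -0.001]
ft_force: [-1.6, 0.3, 6.0]
width: 37.9
```

Emit:
carry_out --delta_pos '[[0,-2,0],[0,-5,0],[0,-9,0],[0,-13,0],[0,-15,0],[0,-15,0],[0,-15,0]]' --rotation '[[0,0,0],[0,0,0],[0,0,0],[0,0,0],[0,0,0],[0,0,0],[0,0,0]]'

```text
t: 14.03
ee_pos: [611.5, 106.4, 158.3]
orientation: [-1.57, -0.002, -0.002]
ft_force: [-0.7, -1.1, -0.4]
width: 38.5
```

```bash
python3 - <<'E'
from h import *
o,R,p=pose();print(p);goal(527.5,-366,160,0)
E
```

```text
[611.48966882 106.43522278 158.25828666]
delta [ -8.4   -0.22 -47.24] rot [-0.     0.     0.003] steps 12.0 t 14.0333
```

Emit:
carry_out --delta_pos '[[-0.7,0,-4],[-1.4,0,-8],[-2.1,0,-12],[-2.8,0,-16],[-3.5,0,-20],[-4.2,0,-24],[-4.9,0,-28],[-5.6,0,-32],[-6.3,0,-36],[-7,0,-40],[-7.7,0,-44],[-8.3,0,-47.2]]' --rotation '[[0,0,0],[0,0,0],[0,0,0],[0,0,0],[0,0,0],[0,0,0],[0,0,0],[0,0,0],[0,0,0],[0,0,0],[0,0,0],[0,0,0]]'

```text
t: 15.03
ee_pos: [525.8, -367.7, 154.5]
orientation: [-1.569, 0.003, 0.002]
ft_force: [1.3, 0.3, 0.8]
width: 38.3
```

Emit:
carry_out --delta_pos '[[0,1,0],[0,2,0],[0,3,0],[0,3,0],[0,3,0]]' --rotation '[[0,0,0],[0,0,0],[0,0,0],[0,0,0],[0,0,0]]'

```text
t: 15.45
ee_pos: [527.3, -363.6, 125.1]
orientation: [-1.569, 0.001, 0.004]
ft_force: [-0.6, 0.3, -0.2]
width: 38.0
```

```bash
python3 - <<'E'
from h import *
o,R,p=pose();print(p);goal(528.3,-366.3,87,0)
E
```

```text
[ 527.31231129 -363.57145209  125.14915502]
delta [ 0.11  3.81 -0.28] rot [-0.002  0.002 -0.003] steps 1.0 t 15.45
```

Emit:
carry_out --delta_pos '[[0.1,0,-0.3],[0.1,1,-0.3],[0.1,2,-0.3],[0.1,3,-0.3],[0.1,3.5,-0.3],[0.1,3.8,-0.3],[0.1,3.8,-0.3]]' --rotation '[[0,0,0],[0,0,0],[0,0,0],[0,0,0],[0,0,0],[0,0,0],[0,0,0]]'

```text
t: 16.03
ee_pos: [528.3, -368.3, 87.8]
orientation: [-1.57, 0.001, 0.001]
ft_force: [-0.1, -0.1, -0.1]
width: 37.9
```

```bash
python3 - <<'E'
from h import *
o,R,p=pose();print(p,o["ft_force"])
im=ctrl.get_image("scene");crop(im,80,180,100,90,8,"s14.png")
E
```

```text
[ 528.30464019 -368.31572472   87.79907822] [-0.1321017  -0.05458571 -0.10723272]
```

View pics/s14.png

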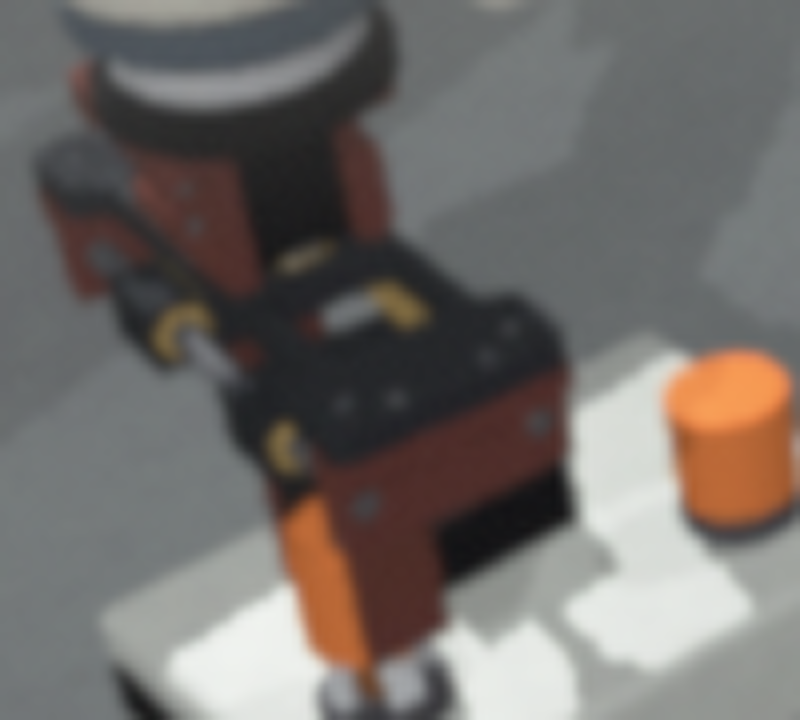

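Emit:
carry_out --delta_pos '[[0,0,0.15],[0,0.3,0.15],[0,0.6,0.15],[0,0.9,0.15],[0,1.2,0.15],[0,1.2,0.15],[0,1.2,0.15]]' --rotation '[[0,0,0],[0,0,0],[0,0,0],[0,0,0],[0,0,0],[0,0,0],[0,0,0]]'

```text
t: 16.67
ee_pos: [528.8, -367.8, 76.7]
orientation: [-1.572, -0.0, -0.0]
ft_force: [-2.7, -4.9, -1.6]
width: 37.9
```

Emit:
carry_out --delta_pos '[[0,0.2,0],[0,0.4,0],[0,0.6,0],[0,0.6,0]]' --rotation '[[0,0,0],[0,0,0],[0,0,0],[0,0,0]]'

```text
t: 17.0
ee_pos: [528.9, -368.1, 71.3]
orientation: [-1.572, -0.0, -0.0]
ft_force: [-2.2, -5.7, 3.4]
width: 37.9
```

Emit:
carry_out --delta_pos '[[0,0.1,0],[0,0.2,0],[0,0.3,0],[0,0.3,0],[0,0.3,0]]' --rotation '[[0,0,0],[0,0,0],[0,0,0],[0,0,0],[0,0,0]]'

```text
t: 17.42
ee_pos: [529.0, -368.2, 69.0]
orientation: [-1.572, -0.001, -0.0]
ft_force: [-5.1, -3.9, 7.9]
width: 38.0
```

Emit:
carry_out --delta_pos '[[0,0.1,-0.1],[0,0.2,-0.1],[0,0.3,-0.1],[0,0.3,-0.1],[0,0.3,-0.1]]' --rotation '[[0,0,0],[0,0,0],[0,0,0],[0,0,0],[0,0,0]]'

```text
t: 17.83
ee_pos: [529.1, -368.9, 67.6]
orientation: [-1.572, -0.001, -0.001]
ft_force: [-8.1, 0.3, 22.2]
width: 38.0
```

```bash
python3 - <<'E'
from h import *
o,R,p=pose();print(p,o["ft_force"])
im=ctrl.get_image("scene");crop(im,80,180,100,90,8,"s15.png")
E
```

```text
[ 529.0870841  -368.86263337   67.64309335] [-8.08737135  0.26290571 22.23010893]
```

View pics/s15.png

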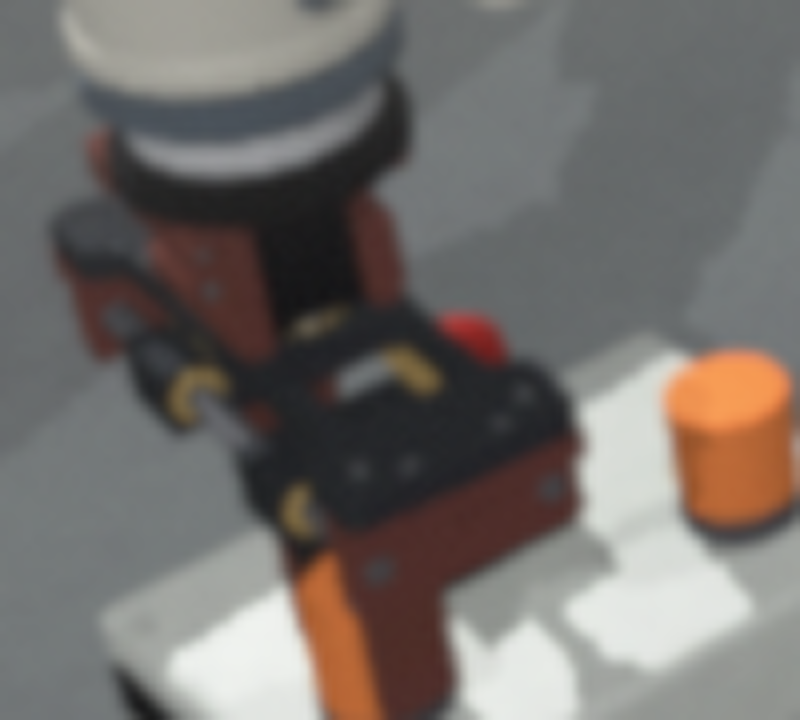

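Emit:
carry_out --delta_pos '[[0,-0.3,0],[0,-0.3,0],[0,-0.3,0],[0,-0.3,0]]' --rotation '[[0,0,0],[0,0,0],[0,0,0],[0,0,0]]' --hand 80

```text
t: 18.22
ee_pos: [528.8, -367.7, 67.4]
orientation: [-1.57, 0.0, 0.0]
ft_force: [0.2, -0.4, -0.1]
width: 59.5
```

Emit:
carry_out --delta_pos '[[0,-2,0],[0,-5,0],[0,-8,0],[0,-11,2],[2,-12,6],[4,-12,10],[6,-12,14],[8,-12,18],[9,-12,22],[9,-12,26],[9,-12,27],[9,-12,27]]' --rotation '[[0,0,0],[0,0,0],[0,0,0],[0,0,0],[0,-0.1,0],[0,-0.2,0],[0,-0.3,0],[0,-0.4,0],[0,-0.5,0],[0,-0.6,0],[0,-0.7,0],[0,-0.8,0]]'

```text
t: 19.22
ee_pos: [618.8, -93.3, 187.2]
orientation: [-1.475, -0.632, 0.633]
ft_force: [-0.3, -0.6, 0.5]
width: 60.3
```

```bash
python3 - <<'E'
from h import *
im=ctrl.get_image("scene");crop(im,80,170,130,100,6,"s16.png")
im=ctrl.get_image("top");crop(im,205,130,220,130,3.5,"t16.png")
o,R,p=pose();print(p,o["qpos"].round(2));goal(619.5,-99,100,np.pi/2)
E
```

```text
[618.76110082 -96.56460183 187.34138434] [-0.17  0.47  1.65  0.    1.02 -0.98]
delta [-0.12  8.73 -0.23] rot [-0.001 -0.767 -0.   ] steps 3.0 t 19.3167
```

View pics/s16.png

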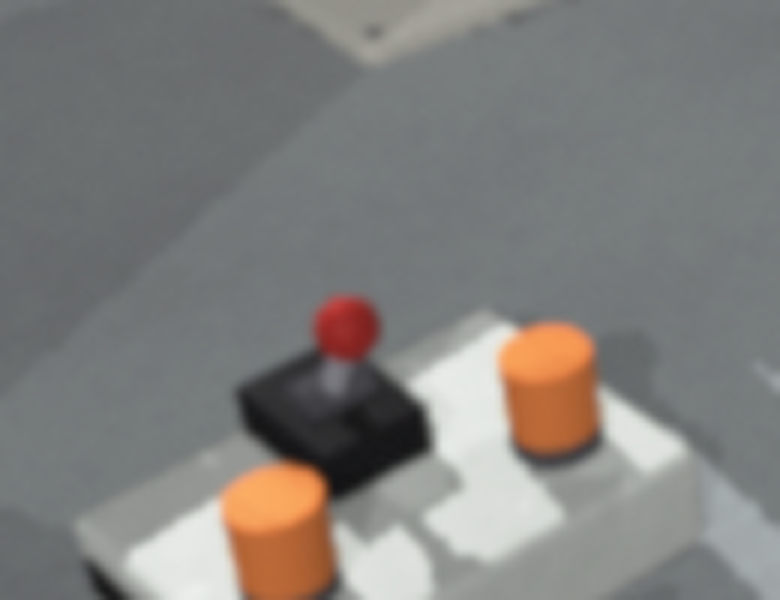

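View pics/t16.png

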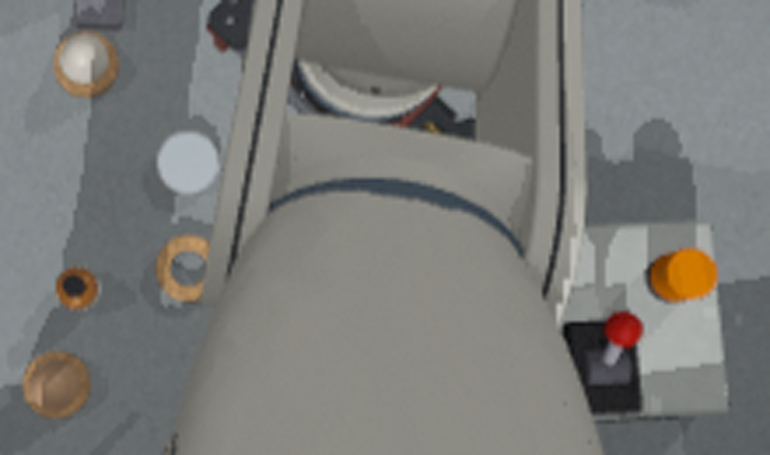

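Emit:
carry_out --delta_pos '[[0,0,0],[0,1,0],[0,3,0],[0,5,0],[0,7,0],[0,8,0],[0,8,0],[0,8,0],[0,8,0]]' --rotation '[[0,-0.12,0],[0,-0.24,0],[0,-0.36,0],[0,-0.48,0],[0,-0.6,0],[0,-0.72,0],[0,-0.771,0],[0,-0.771,0],[0,-0.771,0]]'

```text
t: 20.07
ee_pos: [618.8, -98.9, 107.7]
orientation: [-1.211, -1.205, 1.206]
ft_force: [-0.1, -0.4, 0.2]
width: 60.0
```

```bash
python3 - <<'E'
from h import *
im=ctrl.get_image("scene");crop(im,190,170,120,100,6,"s17.png")
o,R,p=pose();print(p,o["qpos"].round(2));goal(619.5,-99,19,np.pi/2)
q=lambda X:((proj("scene",X)-[190,170]+.5)*6-.5).round(0)
print(q([p,[619.5,-99,52],[619.5,-99,28]]))
E
```

```text
[619.06048215 -98.86985864 108.05941013] [-0.18  0.57  1.7   0.    0.88 -1.74]
delta [-0.01  8.91 -0.04] rot [ 0.    -0.004 -0.   ] steps 3.0 t 20.1167
[[320. 281.]
 [325. 393.]
 [326. 439.]]
```

View pics/s17.png

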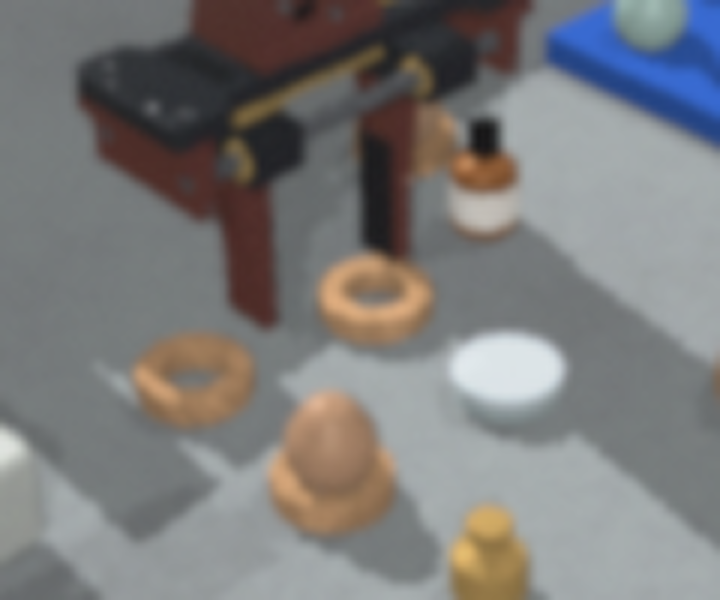

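```bash
cat >> h.py <<'E'
def tri(u1,u2):
    P=[]
    for n in("top","scene"):
        f,cx,cy,R,t=K(n);P.append(np.array([[f,0,cx],[0,f,cy],[0,0,1]])@np.c_[R,t])
    X=cv2.triangulatePoints(P[0],P[1],np.array(u1,float).reshape(2,1),np.array(u2,float).reshape(2,1));return (X[:3]/X[3]).ravel()
E
python3 - <<'E'
from h import *
im=np.load("top0.npy").astype(int)
# egg B1/W/B2 silhouettes
print(tri((295.0,176.0),(190+331.5/6-.5,170+440.5/6-.5)))
for n,z in((0,14),):
    # ring outer extents along rows/cols by saturation
    hsv=cv2.cvtColor(np.load("top0.npy"),cv2.COLOR_RGB2HSV)
    m=((hsv[...,1]>70)&(hsv[...,0]<20)).astype(np.uint8)
    N,l,s,c=cv2.connectedComponentsWithStats(m)
    for i in range(1,N):
        x,y,w,h,a=s[i]
        if 14<=w<=24 and 14<=h<=24:
            cn=cv2.findContours((l==i).astype(np.uint8),cv2.RETR_EXTERNAL,cv2.CHAIN_APPROX_NONE)[0][0]
            (cx,cy),r=cv2.minEnclosingCircle(cn);print(s[i],(cx,cy,r),cast("top",cx,cy,12).round(1))
E
```

```text
[620.43781867 -98.19011822  27.32713626]
[221 140  18  18  98] (229.17857360839844, 148.0, 9.104439735412598) [702.8  90.   12. ]
[286 168  18  18 273] (294.5, 176.5, 9.300638198852539) [621.  -98.9  12. ]
[215 171  15  15 173] (222.5, 178.0, 7.632268905639648) [614.5 107.2  12. ]
[249 197  19  19 189] (258.3260803222656, 206.32608032226562, 9.420002937316895) [534.3   3.3  12. ]
[285 201  19  19 197] (293.58441162109375, 210.25973510742188, 9.446807861328125) [524.4 -96.4  12. ]
[212 231  19  18 282] (220.6875, 239.5, 9.452488899230957) [439.5 107.8  12. ]
[284 233  15  15 168] (291.0, 240.0, 7.280210018157959) [441.  -89.3  12. ]
```

Emit:
carry_out --delta_pos '[[0.05,2.5,-0.15],[0.05,5,-0.15],[0.05,7,-0.15],[0.05,8.3,-0.15],[0.05,8.8,-0.15],[0.05,8.8,-0.15],[0.05,8.8,-0.15]]' --rotation '[[0,0,0],[0,0,0],[0,0,0],[0,0,0],[0,0,0],[0,0,0],[0,0,0]]'

```text
t: 20.7
ee_pos: [621.0, -97.9, 20.7]
orientation: [-1.21, -1.209, 1.208]
ft_force: [-0.1, 0.2, -0.0]
width: 60.7
```

Emit:
carry_out --delta_pos '[[0,0,0],[0,0,0],[0,0,0],[0,0,0]]' --rotation '[[0,0,0],[0,0,0],[0,0,0],[0,0,0]]' --hand 128

```text
t: 21.03
ee_pos: [620.8, -97.8, 20.7]
orientation: [-1.21, -1.21, 1.209]
ft_force: [0.1, -0.2, -0.1]
width: 44.7
```

```bash
python3 - <<'E'
from h import *
im=ctrl.get_image("scene");crop(im,190,170,120,100,6,"s18.png")
o,R,p=pose();print(p,o["width"],o["ft_force"])
E
```

```text
[620.70686066 -97.75000994  20.56210808] 44.039583914189905 [ 0.07348801 -0.24558557 -0.54455174]
```

View pics/s18.png

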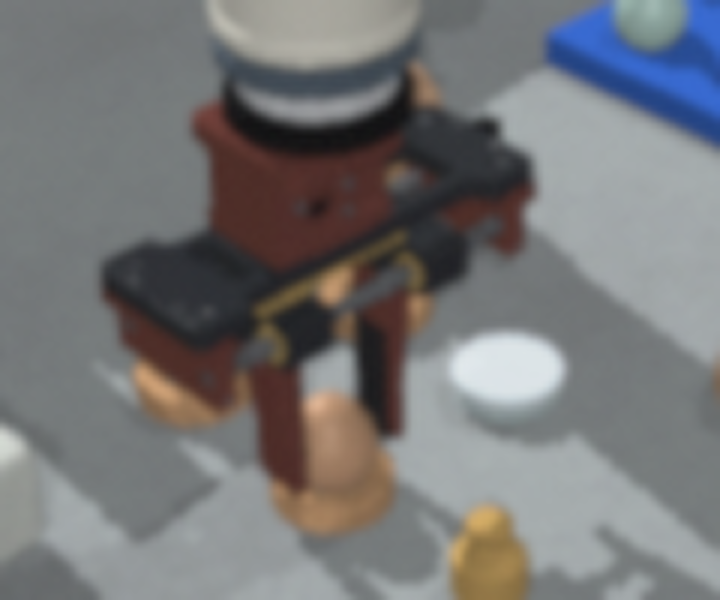

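Emit:
carry_out --delta_pos '[[0,0.15,0],[0,0.15,0],[0,0.15,0]]' --rotation '[[0,0,0],[0,0,0],[0,0,0]]' --hand 138

```text
t: 21.33
ee_pos: [620.8, -98.4, 18.8]
orientation: [-1.21, -1.21, 1.21]
ft_force: [-0.1, -5.3, 2.6]
width: 40.0
```

Emit:
carry_out --delta_pos '[[0,0,0],[0,0,0],[0,0,0],[0,0,0]]' --rotation '[[0,0,0],[0,0,0],[0,0,0],[0,0,0]]' --hand 150

```text
t: 21.67
ee_pos: [620.9, -98.5, 18.9]
orientation: [-1.211, -1.21, 1.209]
ft_force: [-1.2, -6.0, 2.5]
width: 38.6
```

Emit:
carry_out --delta_pos '[[0,-0.5,0],[0,-1.5,0],[0,-3,0],[0,-5,0],[0,-7,0],[0,-9,0],[0,-9,0]]' --rotation '[[0,0,0],[0,0,0],[0,0,0],[0,0,0],[0,0,0],[0,0,0],[0,0,0]]'

```text
t: 22.25
ee_pos: [622.8, -97.7, 113.0]
orientation: [-1.214, -1.214, 1.207]
ft_force: [1.5, 0.2, 0.5]
width: 38.7
```

```bash
python3 - <<'E'
from h import *
im=ctrl.get_image("scene");crop(im,190,150,120,100,6,"s19.png")
o,R,p=pose();print(p,o["width"],o["ft_force"]);goal(526,399,110,np.pi/2)
E
```

```text
[621.81004562 -97.55499114 111.03485902] 38.46039555205249 [-0.3758442   0.90773594 -0.04431275]
delta [49.66  0.05  9.57] rot [ 0.004  0.    -0.   ] steps 13.0 t 22.3
```

View pics/s19.png

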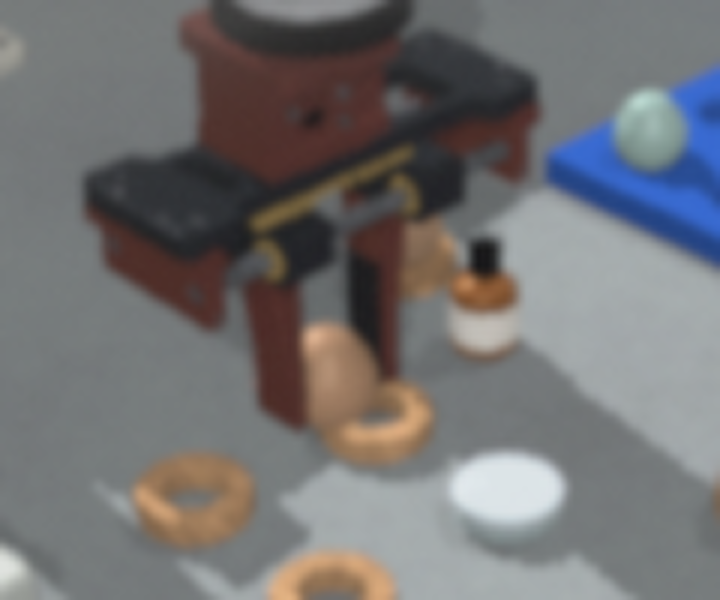

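```bash
python3 - <<'E'
from h import *
o,R,p=pose();q=lambda X:((proj("scene",X)-[190,150]+.5)*6-.5).round(0)
c=p+[0,0,9.2]
print(p,q([c,c+[3,0,0],c+[0,0,-20],c+[3,0,-20],c+[0,0,24]]))
im=ctrl.get_image("scene");crop(im,225,190,40,40,16,"s20.png")
E
```

```text
[621.81004562 -97.55499114 111.03485902] [[326. 378.]
 [330. 381.]
 [327. 418.]
 [332. 422.]
 [324. 327.]]
```

View pics/s20.png

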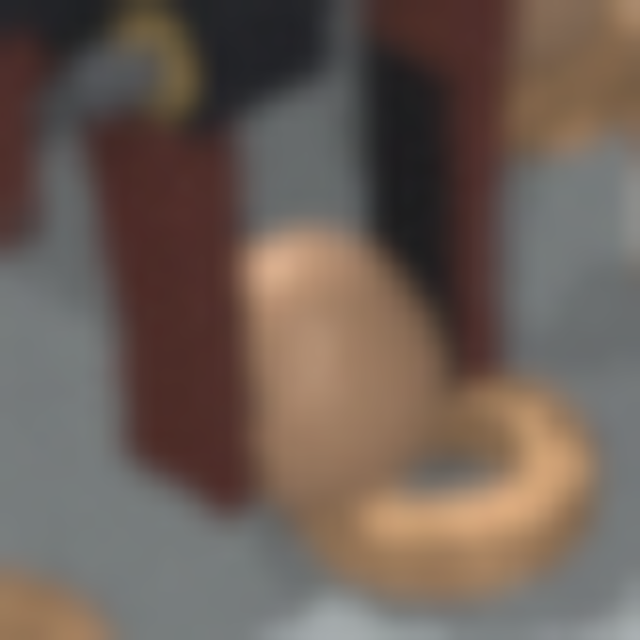

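Emit:
carry_out --delta_pos '[[3,0,0.6],[7,0,1.3],[11,0,2.1],[15,0,2.9],[19,0,3.7],[23,0,4.4],[27,0,5.2],[31,0,6],[35,0,6.7],[39,0,7.5],[43,0,8.3],[46,0,9]]' --rotation '[[0,0,0],[0,0,0],[0,0,0],[0,0,0],[0,0,0],[0,0,0],[0,0,0],[0,0,0],[0,0,0],[0,0,0],[0,0,0],[0,0,0]]'

```text
t: 23.35
ee_pos: [528.4, 364.9, 106.9]
orientation: [-1.208, -1.208, 1.212]
ft_force: [0.6, -0.3, 0.1]
width: 38.9
```

Emit:
carry_out --delta_pos '[[2,0,0.4],[3.5,0,0.6],[3.5,0,0.6],[3.5,0,0.6],[3.5,0,0.6]]' --rotation '[[0,0,0],[0,0,0],[0,0,0],[0,0,0],[0,0,0]]'

```text
t: 23.77
ee_pos: [524.1, 395.9, 107.7]
orientation: [-1.209, -1.207, 1.21]
ft_force: [-0.0, -0.1, 0.7]
width: 39.0
```

```bash
python3 - <<'E'
from h import *
im=ctrl.get_image("scene");crop(im,270,110,120,100,6,"s21.png")
im=ctrl.get_image("top");crop(im,85,170,120,100,6,"t21.png")
o,R,p=pose();print(p,o["width"],o["ft_force"]);goal(525.5,398.6,22,np.pi/2)
q=lambda X:((proj("scene",X)-[270,110]+.5)*6-.5).round(0)
print(q([[526.1,398.6,18],[527.7,332.6,18],[529.3,266.6,18],[460.1,397,18],[461.7,331,18]]))
q=lambda X:((proj("top",X)-[85,170]+.5)*6-.5).round(0)
print(q([[526.1,398.6,18],[527.7,332.6,18],[529.3,266.6,18],[460.1,397,18],[461.7,331,18]]))
E
```

```text
[524.53259066 395.69502895 108.15735289] 38.611771175204275 [-0.02532733 -0.22092678  0.41426965]
delta [ 0.3   8.62 -0.1 ] rot [-0.001 -0.001 -0.001] steps 3.0 t 23.8667
[[416. 350.]
 [341. 392.]
 [262. 436.]
 [322. 312.]
 [246. 351.]]
[[208. 226.]
 [346. 225.]
 [485. 223.]
 [203. 367.]
 [342. 365.]]
```

View pics/s21.png

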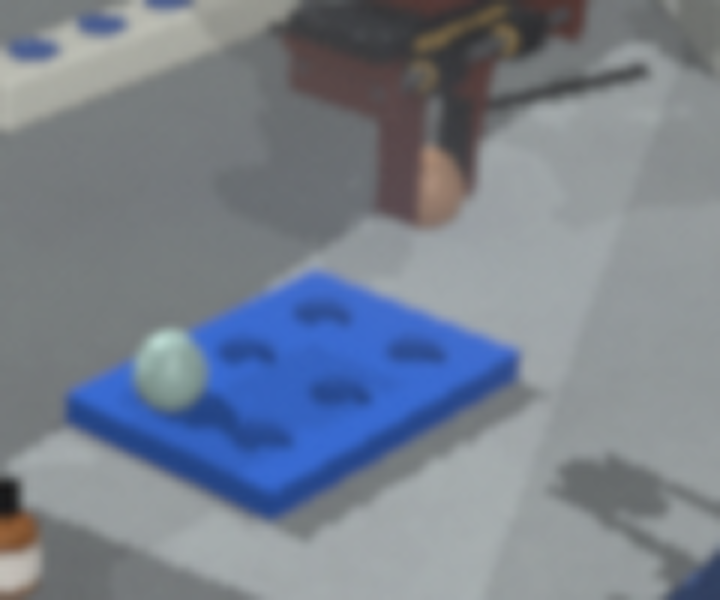

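View pics/t21.png

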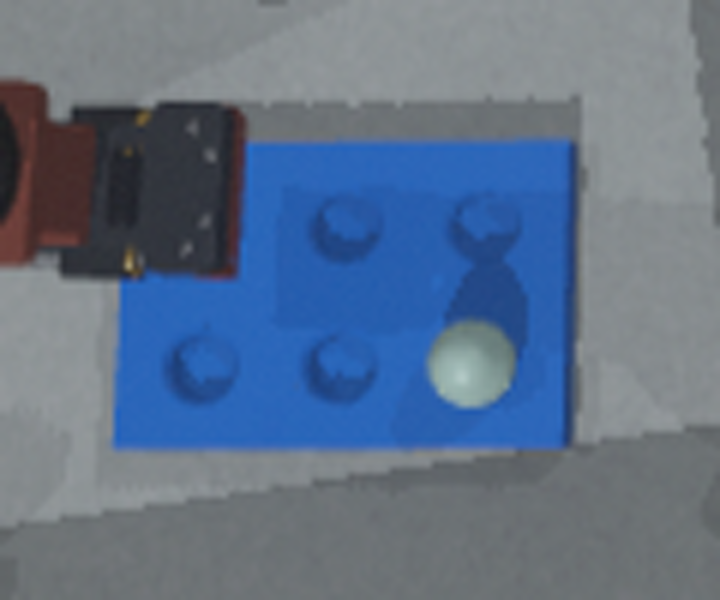

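Emit:
carry_out --delta_pos '[[0.3,1,0],[0.3,3,0],[0.3,5,0],[0.3,6.5,0],[0.3,7.5,0],[0.3,8,0],[0.3,8,0],[0.3,8,0]]' --rotation '[[0,0,0],[0,0,0],[0,0,0],[0,0,0],[0,0,0],[0,0,0],[0,0,0],[0,0,0]]'

```text
t: 24.53
ee_pos: [524.5, 400.3, 28.6]
orientation: [-1.209, -1.209, 1.209]
ft_force: [1.1, 0.5, -0.8]
width: 38.8
```

```bash
python3 - <<'E'
from h import *
im=ctrl.get_image("scene");crop(im,290,120,90,80,8,"s22.png")
o,R,p=pose();print(p,o["width"],o["ft_force"]);goal(525.5,398.6,22,np.pi/2)
q=lambda X:((proj("scene",X)-[290,120]+.5)*8-.5).round(0)
print(q([[525.6,398.6,18],[525.6,398.6,31],p+[0,0,9]]))
E
```

```text
[524.79821426 400.61103394  29.13145116] 38.715904156788106 [-0.94130298  1.38593818  0.6752578 ]
delta [-0.2   0.71 -0.07] rot [0.001 0.    0.001] steps 1.0 t 24.5833
[[394. 387.]
 [397. 359.]
 [400. 341.]]
```

View pics/s22.png

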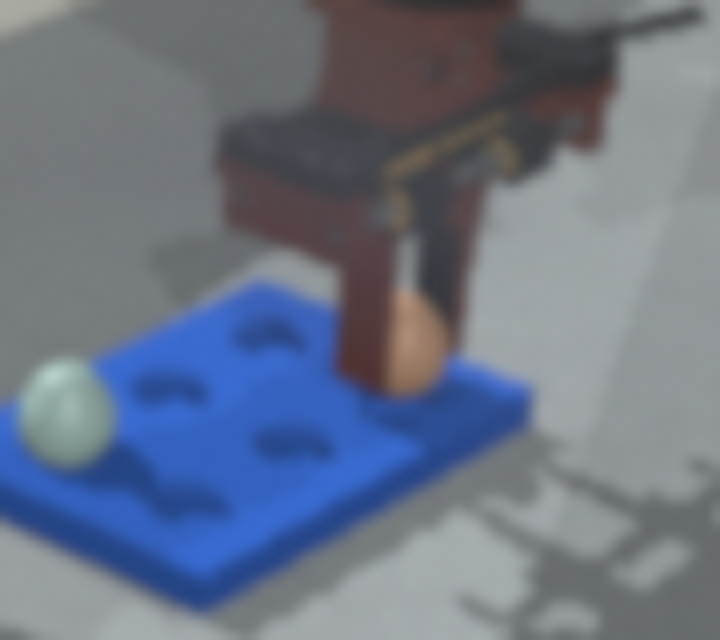

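Emit:
carry_out --delta_pos '[[-0.2,0.1,0],[-0.2,0.2,0],[-0.2,0.3,0],[-0.2,0.4,0],[-0.2,0.45,0],[-0.2,0.45,0]]' --rotation '[[0,0,0],[0,0,0],[0,0,0],[0,0,0],[0,0,0],[0,0,0]]'

```text
t: 25.08
ee_pos: [524.4, 398.4, 24.1]
orientation: [-1.209, -1.21, 1.209]
ft_force: [0.6, 1.2, 1.0]
width: 39.3
```

Emit:
carry_out --delta_pos '[[0,0.05,0],[0,0.1,0],[0,0.1,0]]' --rotation '[[0,0,0],[0,0,0],[0,0,0]]'

```text
t: 25.33
ee_pos: [524.7, 398.7, 23.4]
orientation: [-1.209, -1.21, 1.208]
ft_force: [-0.0, 0.5, 2.9]
width: 38.9
```

Emit:
carry_out --delta_pos '[[0,0.03,0],[0,0.05,0],[0,0.05,0]]' --rotation '[[0,0,0],[0,0,0],[0,0,0]]'

```text
t: 25.58
ee_pos: [524.8, 398.8, 23.1]
orientation: [-1.209, -1.211, 1.208]
ft_force: [0.8, 1.8, 5.2]
width: 38.6
```

Emit:
carry_out --delta_pos '[[0,0,0],[0,0,0],[0,0,0]]' --rotation '[[0,0,0],[0,0,0],[0,0,0]]' --hand 128

```text
t: 25.83
ee_pos: [523.9, 398.0, 22.0]
orientation: [-1.209, -1.209, 1.21]
ft_force: [-0.2, -0.0, 0.6]
width: 43.7
```

Emit:
carry_out --delta_pos '[[0,0,0],[0,0,0],[0,0,0]]' --rotation '[[0,0,0],[0,0,0],[0,0,0]]' --hand 80

```text
t: 26.08
ee_pos: [524.0, 398.1, 22.2]
orientation: [-1.209, -1.209, 1.21]
ft_force: [0.1, -0.3, 0.7]
width: 58.7
```

Emit:
carry_out --delta_pos '[[0,-2,0],[0,-5,0],[0,-9,0],[0,-10,0],[-4,-10,-4],[-8,-10,-4],[-12,-10,-4],[-16,-10,-4],[-16,-10,-4]]' --rotation '[[0,0,0],[0,0,0],[0,0,0],[0,0,0],[0,0,0],[0,0,0],[0,0,0],[0,0,0],[0,0,0]]'

```text
t: 26.83
ee_pos: [563.4, 232.7, 121.9]
orientation: [-1.211, -1.204, 1.21]
ft_force: [-0.1, -0.1, -1.1]
width: 60.4
```

```bash
python3 - <<'E'
from h import *
im=ctrl.get_image("scene");np.save("sc.npy",im);crop(im,220,110,180,130,4,"s23.png")
im=ctrl.get_image("top");np.save("tp.npy",im);crop(im,85,110,180,160,4,"t23.png")
o,R,p=pose();print(p);goal(702.5,89.7,100,np.pi/2)
E
```

```text
[564.33677455 236.40125614 122.36399646]
delta [-14.63   2.23 -13.86] rot [-0.001 -0.003 -0.   ] steps 5.0 t 26.9333
```

View pics/s23.png

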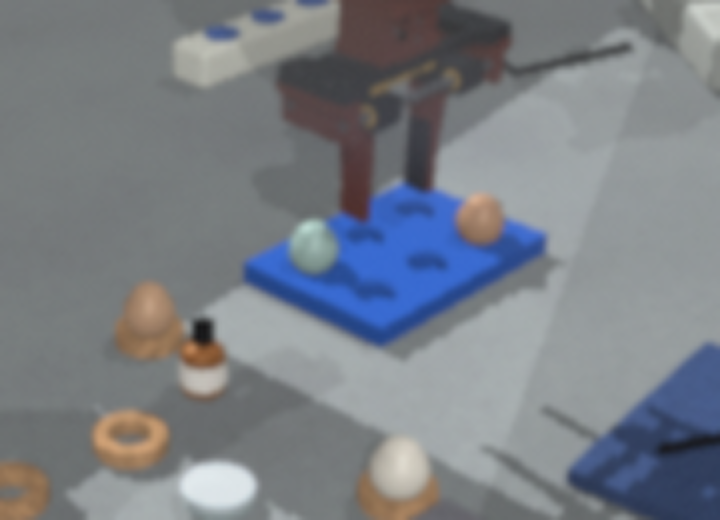

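View pics/t23.png

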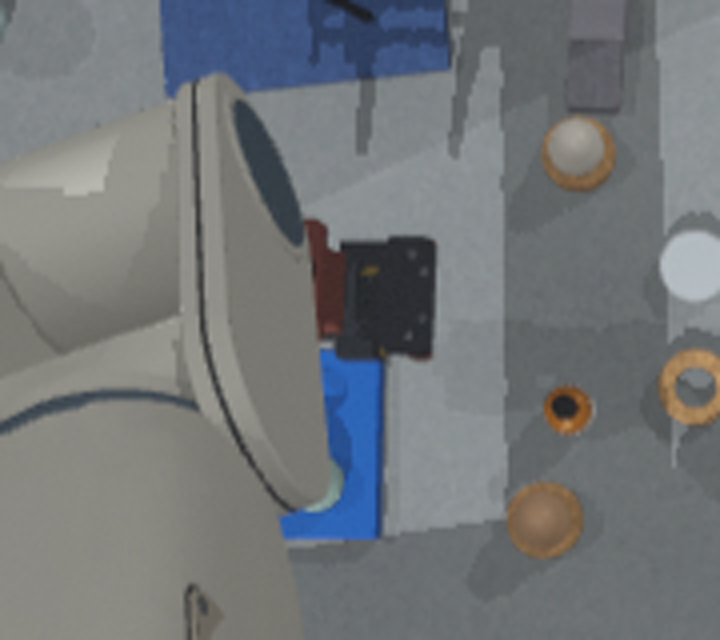

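```bash
python3 - <<'E'
from h import *
q=lambda X:((proj("scene",X)-[220,110]+.5)*4-.5).round(1)
print(q([[702.5,89.7,52],[702.5,89.7,28],[440,107.3,52],[440,107.3,28]]))
s=np.load("sc.npy");t=np.load("tp.npy")
print(q([[526,398.6,31],[463.3,265,31]]))
hsv=cv2.cvtColor(s,cv2.COLOR_RGB2HSV);r=hsv[215:242,305:335]
for row in range(218,240,3): print(row,[(int(a),int(b)) for a,b in zip(hsv[row,308:332,1],hsv[row,308:332,2])])
E
```

```text
[[398.3 436.7]
 [396.1 466.5]
 [146.9 282.7]
 [147.4 310. ]]
[[478.4 219.4]
 [311.5 247.6]]
218 [(11, 121), (10, 122), (10, 123), (10, 122), (13, 122), (10, 122), (12, 126), (10, 133), (9, 145), (7, 155), (5, 164), (5, 169), (5, 170), (4, 171), (7, 171), (9, 170), (10, 171), (12, 170), (12, 170), (13, 172), (12, 172), (13, 172), (12, 171), (12, 171)]
221 [(13, 122), (11, 121), (11, 121), (13, 119), (9, 114), (9, 115), (6, 125), (16, 148), (18, 170), (21, 185), (21, 195), (22, 201), (20, 206), (21, 209), (21, 207), (19, 199), (12, 187), (3, 174), (9, 170), (12, 171), (13, 172), (13, 171), (12, 171), (12, 171)]
224 [(12, 123), (12, 123), (11, 119), (7, 114), (6, 123), (16, 145), (22, 163), (19, 174), (21, 184), (21, 193), (21, 203), (20, 213), (19, 220), (20, 219), (20, 213), (21, 207), (20, 201), (17, 190), (14, 170), (3, 148), (10, 147), (12, 154), (11, 163), (12, 169)]
227 [(10, 122), (6, 119), (11, 115), (33, 122), (30, 137), (22, 159), (21, 174), (21, 183), (21, 191), (21, 196), (20, 204), (19, 213), (19, 218), (20, 216), (19, 210), (20, 205), (20, 202), (20, 195), (20, 180), (13,
[... 450 characters left out ...]
4, 172), (25, 174), (24, 172), (27, 169), (32, 161), (53, 155), (81, 152), (100, 150), (107, 150), (102, 148), (67, 137), (10, 123), (10, 123)]
236 [(7, 111), (25, 113), (74, 124), (100, 132), (108, 137), (108, 144), (109, 150), (109, 148), (108, 144), (107, 141), (105, 143), (104, 150), (103, 156), (105, 158), (105, 162), (107, 164), (108, 161), (105, 155), (95, 142), (73, 126), (42, 115), (14, 108), (10, 106), (14, 108)]
239 [(11, 113), (11, 112), (5, 111), (18, 114), (47, 124), (71, 132), (90, 141), (99, 147), (102, 147), (105, 150), (108, 156), (108, 165), (107, 167), (100, 155), (79, 136), (49, 125), (25, 114), (10, 107), (10, 107), (14, 109), (14, 109), (14, 108), (14, 107), (14, 107)]
```

Emit:
carry_out --delta_pos '[[-3,0,-3],[-6,0,-6],[-9,0,-9],[-12,0.5,-12],[-14.6,1,-13.9],[-14.6,1,-13.9],[-14.6,1,-13.9],[-14.6,1,-13.9]]' --rotation '[[0,0,0],[0,0,0],[0,0,0],[0,0,0],[0,0,0],[0,0,0],[0,0,0],[0,0,0]]'

```text
t: 27.6
ee_pos: [703.0, 93.9, 111.9]
orientation: [-1.208, -1.209, 1.21]
ft_force: [-0.3, -0.6, -0.4]
width: 60.0
```

```bash
python3 - <<'E'
from h import *
o,R,p=pose();print(p);goal(703.3,90.5,19,np.pi/2)
E
```

```text
[702.97840718  93.91141192 111.93338774]
delta [-0.34  9.29 -0.04] rot [-0.001  0.001  0.   ] steps 3.0 t 27.6
```

Emit:
carry_out --delta_pos '[[-0.35,0,0],[-0.35,2.5,0],[-0.35,5,0],[-0.35,7,0],[-0.35,8.5,0],[-0.35,9.2,0],[-0.35,9.2,0],[-0.35,9.2,0]]' --rotation '[[0,0,0],[0,0,0],[0,0,0],[0,0,0],[0,0,0],[0,0,0],[0,0,0],[0,0,0]]'

```text
t: 28.27
ee_pos: [703.5, 89.4, 20.9]
orientation: [-1.209, -1.21, 1.21]
ft_force: [0.7, -0.7, 0.5]
width: 60.3
```

Emit:
carry_out --delta_pos '[[0,0,0],[0,0,0],[0,0,0],[0,0,0]]' --rotation '[[0,0,0],[0,0,0],[0,0,0],[0,0,0]]' --hand 126

```text
t: 28.6
ee_pos: [703.9, 88.8, 21.4]
orientation: [-1.21, -1.21, 1.209]
ft_force: [-1.1, -0.2, 0.1]
width: 44.6
```

```bash
python3 - <<'E'
from h import *
im=ctrl.get_image("scene");crop(im,280,170,80,80,8,"s24.png")
o,R,p=pose();print(p,o["width"],o["ft_force"])
E
```

```text
[703.7346288   88.79235238  21.18220314] 44.14745618136398 [-0.31098956  0.72098766 -0.05088181]
```

View pics/s24.png

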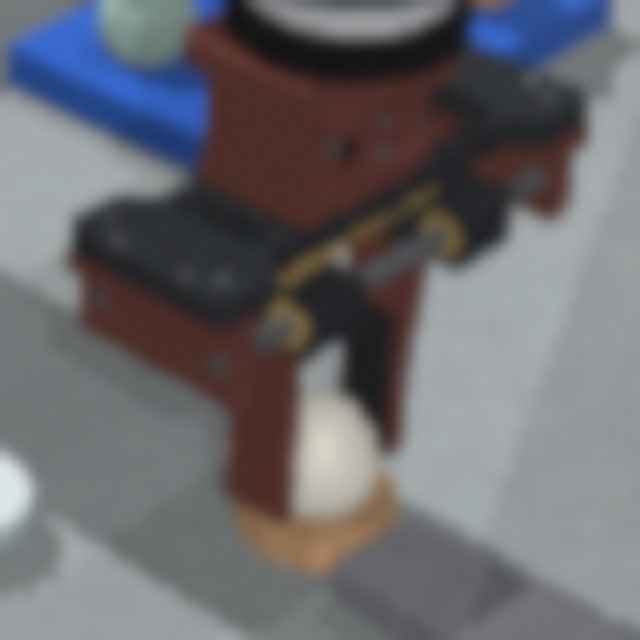

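Emit:
carry_out --delta_pos '[[0.1,0.1,0],[0.1,0.2,0],[0.1,0.2,0],[0.1,0.2,0]]' --rotation '[[0,0,0],[0,0,0],[0,0,0],[0,0,0]]'

```text
t: 28.98
ee_pos: [703.2, 89.8, 18.3]
orientation: [-1.209, -1.209, 1.21]
ft_force: [0.2, 0.7, 0.0]
width: 44.7
```

Emit:
carry_out --delta_pos '[[0,0,0],[0,0,0],[0,0,0]]' --rotation '[[0,0,0],[0,0,0],[0,0,0]]' --hand 138

```text
t: 29.23
ee_pos: [703.4, 90.1, 18.5]
orientation: [-1.209, -1.21, 1.209]
ft_force: [-0.9, 0.9, 0.8]
width: 40.3
```

Emit:
carry_out --delta_pos '[[0,0,0],[0,0,0],[0,0,0]]' --rotation '[[0,0,0],[0,0,0],[0,0,0]]' --hand 150

```text
t: 29.48
ee_pos: [703.4, 90.1, 18.6]
orientation: [-1.209, -1.21, 1.209]
ft_force: [-1.1, 2.5, 0.9]
width: 38.8
```

Emit:
carry_out --delta_pos '[[0,-0.5,0],[0,-1.5,0],[0,-3,0],[0,-5,0],[0,-7,0],[0,-9,0],[0,-9,0]]' --rotation '[[0,0,0],[0,0,0],[0,0,0],[0,0,0],[0,0,0],[0,0,0],[0,0,0]]'

```text
t: 30.07
ee_pos: [706.6, 89.9, 114.8]
orientation: [-1.215, -1.216, 1.205]
ft_force: [1.2, 1.2, 0.9]
width: 38.9
```

```bash
python3 - <<'E'
from h import *
im=ctrl.get_image("scene");crop(im,280,150,80,80,8,"s25.png")
o,R,p=pose();print(p,o["width"],o["ft_force"]);goal(459.5,397,110,np.pi/2);goal(527.5,266.6,110,np.pi/2)
E
```

```text
[705.53334748  89.80843067 112.52206845] 39.066328730480954 [ 0.16121712  0.10806486 -0.63042824]
delta [30.72  0.11 24.6 ] rot [0.006 0.    0.   ] steps 10.0 t 30.1167
delta [17.68  0.15 17.8 ] rot [0.006 0.    0.   ] steps 7.0 t 30.1167
```

View pics/s25.png

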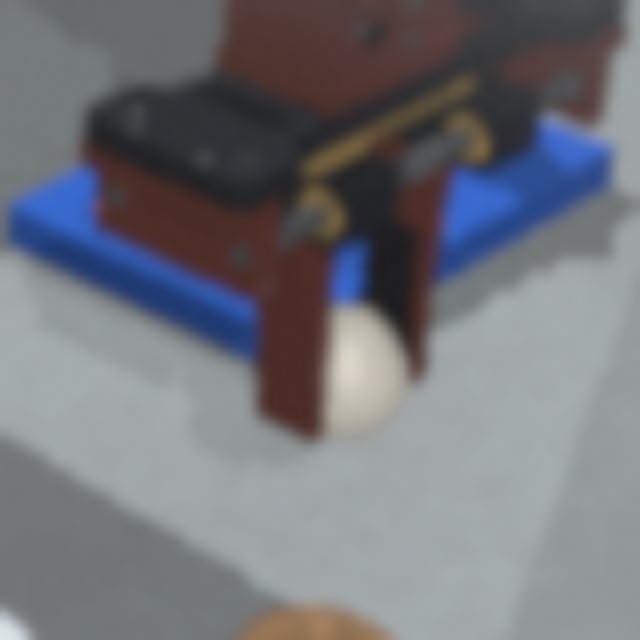

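Emit:
carry_out --delta_pos '[[3,0,2.4],[6,0,4.8],[9,0,7.2],[12,0,9.6],[15,0,12],[18,0,14.4],[21,0,16.8],[24,0,19.2],[27,0,21.6],[29.5,0,23.6],[30.7,0,24.5],[30.7,0,24.5]]' --rotation '[[0,0,0],[0,0,0],[0,0,0],[0,0,0],[0,0,0],[0,0,0],[0,0,0],[0,0,0],[0,0,0],[0,0,0],[0,0,0],[0,0,0]]'

```text
t: 31.12
ee_pos: [456.2, 398.7, 108.1]
orientation: [-1.207, -1.211, 1.213]
ft_force: [0.5, 0.1, -0.2]
width: 39.2
```

Emit:
carry_out --delta_pos '[[0,1,0],[0,2,0],[0,3,0],[0,4,0],[0,4,0],[0,4,0]]' --rotation '[[0,0,0],[0,0,0],[0,0,0],[0,0,0],[0,0,0],[0,0,0]]'

```text
t: 31.62
ee_pos: [458.2, 395.6, 67.1]
orientation: [-1.21, -1.206, 1.21]
ft_force: [-0.1, -0.2, 0.0]
width: 38.9
```

```bash
python3 - <<'E'
from h import *
o,R,p=pose();print(p);goal(459.5,397,22,np.pi/2)
im=ctrl.get_image("scene");crop(im,270,120,110,90,7,"s26.png")
im=ctrl.get_image("top");crop(im,85,170,120,100,6,"t26.png")
E
```

```text
[458.20079898 395.55182012  67.12262854]
delta [ 0.15  4.51 -0.14] rot [-0.002 -0.001 -0.002] steps 2.0 t 31.6167
```

View pics/s26.png

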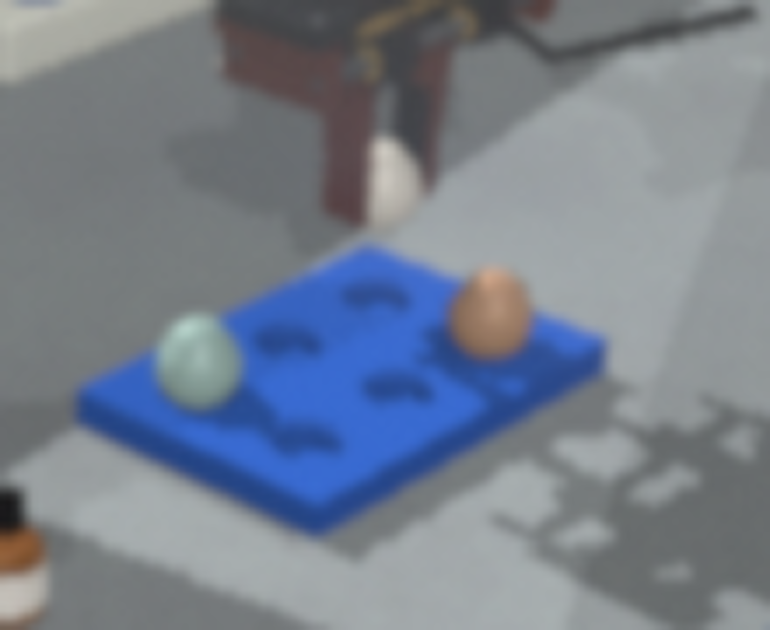

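View pics/t26.png

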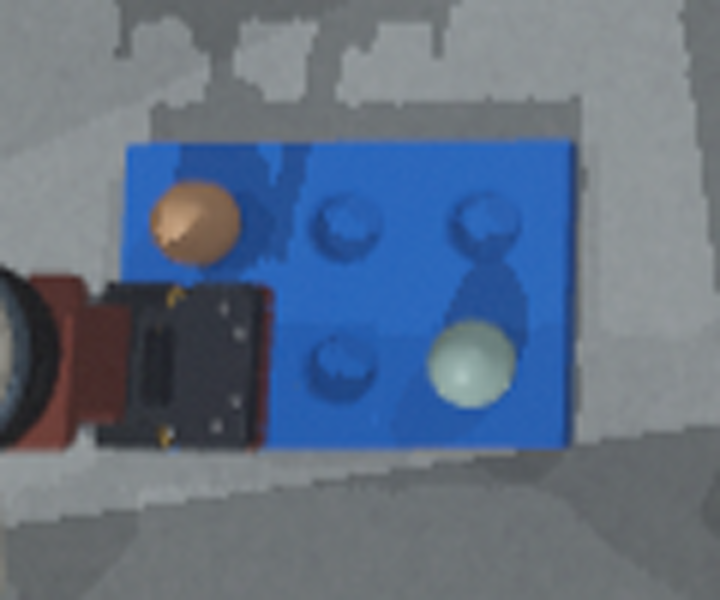

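Emit:
carry_out --delta_pos '[[0.05,0.5,-0.1],[0.05,1.5,-0.1],[0.05,2.5,-0.1],[0.05,3.3,-0.1],[0.05,4,-0.1],[0.05,4,-0.1],[0.05,4,-0.1]]' --rotation '[[0,0,0],[0,0,0],[0,0,0],[0,0,0],[0,0,0],[0,0,0],[0,0,0]]'

```text
t: 32.3
ee_pos: [458.8, 397.0, 27.7]
orientation: [-1.209, -1.208, 1.211]
ft_force: [0.6, -1.0, -0.4]
width: 39.0
```

```bash
python3 - <<'E'
from h import *
o,R,p=pose();print(p,o["ft_force"]);goal(459.5,397,22,np.pi/2)
E
```

```text
[458.8303814  396.97220118  27.65214116] [ 0.61195323 -1.04297414 -0.43478417]
delta [ 0.    0.57 -0.07] rot [-0.001  0.    -0.001] steps 1.0 t 32.3
```

Emit:
carry_out --delta_pos '[[0,0.1,-0.05],[0,0.2,-0.05],[0,0.3,-0.05],[0,0.4,-0.05],[0,0.4,-0.05]]' --rotation '[[0,0,0],[0,0,0],[0,0,0],[0,0,0],[0,0,0]]'

```text
t: 32.72
ee_pos: [459.8, 397.3, 24.5]
orientation: [-1.209, -1.209, 1.209]
ft_force: [0.5, -0.1, -1.1]
width: 38.8
```

Emit:
carry_out --delta_pos '[[0,0.05,0],[0,0.1,0],[0,0.1,0]]' --rotation '[[0,0,0],[0,0,0],[0,0,0]]'

```text
t: 32.97
ee_pos: [459.8, 397.3, 23.5]
orientation: [-1.209, -1.209, 1.209]
ft_force: [0.3, 0.0, -0.2]
width: 38.8
```

Emit:
carry_out --delta_pos '[[0,0.05,0],[0,0.1,0],[0,0.1,0]]' --rotation '[[0,0,0],[0,0,0],[0,0,0]]'

```text
t: 33.22
ee_pos: [459.9, 397.5, 22.6]
orientation: [-1.209, -1.21, 1.209]
ft_force: [-0.7, 0.7, 1.0]
width: 38.9
```

Emit:
carry_out --delta_pos '[[0,0.04,0],[0,0.07,0],[0,0.07,0]]' --rotation '[[0,0,0],[0,0,0],[0,0,0]]'

```text
t: 33.47
ee_pos: [460.0, 397.6, 22.1]
orientation: [-1.209, -1.21, 1.209]
ft_force: [-0.2, 1.9, 3.5]
width: 38.8
```

Contact is light, about 3.5 N; releasing.

Emit:
carry_out --delta_pos '[[0,0,0],[0,0,0],[0,0,0]]' --rotation '[[0,0,0],[0,0,0],[0,0,0]]' --hand 128

```text
t: 33.72
ee_pos: [459.5, 396.9, 21.4]
orientation: [-1.209, -1.209, 1.21]
ft_force: [-0.2, 0.8, -0.1]
width: 43.5
```

Emit:
carry_out --delta_pos '[[0,0,0],[0,0,0],[0,0,0]]' --rotation '[[0,0,0],[0,0,0],[0,0,0]]' --hand 80

```text
t: 33.97
ee_pos: [459.6, 397.1, 21.6]
orientation: [-1.209, -1.209, 1.21]
ft_force: [0.4, 0.4, -0.2]
width: 59.3
```

Emit:
carry_out --delta_pos '[[0,-2,0],[0,-5,0],[0,-9,0],[0,-10,0],[-4,-10,0],[-8,-10,0],[-12,-10,0],[-16,-10,0],[-20,-10,0.5],[-24,-10,1],[-28,-10,1.5],[-29,-10,2]]' --rotation '[[0,0,0],[0,0,0],[0,0,0],[0,0,0],[0,0,0],[0,0,0],[0,0,0],[0,0,0],[0,0,0],[0,0,0],[0,0,0],[0,0,0]]'

```text
t: 34.97
ee_pos: [438.4, 103.3, 121.5]
orientation: [-1.21, -1.206, 1.209]
ft_force: [0.1, 0.1, 0.2]
width: 60.2
```

Emit:
carry_out --delta_pos '[[0,0,0],[0,0,0],[0,0,0]]' --rotation '[[0,0,0],[0,0,0],[0,0,0]]'

```text
t: 35.22
ee_pos: [440.6, 108.2, 122.0]
orientation: [-1.209, -1.211, 1.209]
ft_force: [0.5, 0.1, -0.2]
width: 60.0
```

```bash
python3 - <<'E'
from h import *
im=ctrl.get_image("scene");np.save("sc.npy",im);crop(im,220,110,180,130,4,"s27.png")
o,R,p=pose();print(p);goal(440.5,107.5,19,np.pi/2)
q=lambda X:((proj("scene",X)-[220,110]+.5)*4-.5).round(1)
print(q([[440,107.3,52],[440,107.3,28],p]))
E
```

```text
[440.52671373 108.45772663 121.87054251]
delta [-1.000e-01  1.029e+01  1.000e-02] rot [0.001 0.001 0.   ] steps 3.0 t 35.2667
[[146.9 282.7]
 [147.4 310. ]
 [146.9 200.1]]
```

View pics/s27.png

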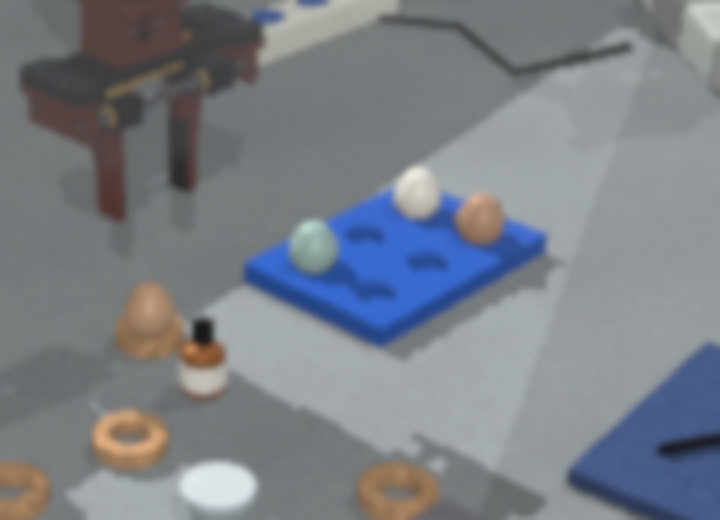

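Emit:
carry_out --delta_pos '[[0,2.5,0],[0,5,0],[0,7.5,0],[0,9.2,0],[0,10.2,0],[0,10.2,0],[0,10.2,0]]' --rotation '[[0,0,0],[0,0,0],[0,0,0],[0,0,0],[0,0,0],[0,0,0],[0,0,0]]'

```text
t: 35.85
ee_pos: [439.9, 108.0, 19.6]
orientation: [-1.208, -1.21, 1.211]
ft_force: [0.6, -0.1, -0.0]
width: 60.3
```

Emit:
carry_out --delta_pos '[[0,0,0],[0,0,0],[0,0,0],[0,0,0]]' --rotation '[[0,0,0],[0,0,0],[0,0,0],[0,0,0]]' --hand 126

```text
t: 36.18
ee_pos: [440.4, 107.4, 20.5]
orientation: [-1.21, -1.211, 1.208]
ft_force: [-0.6, -0.0, 0.0]
width: 45.0
```

```bash
python3 - <<'E'
from h import *
im=ctrl.get_image("scene");crop(im,220,150,80,70,8,"s28.png")
o,R,p=pose();print(p,o["width"],o["ft_force"])
E
```

```text
[440.30701408 107.32730605  20.41421168] 44.458386920026946 [-1.28196866  0.25788534  0.18584739]
```

View pics/s28.png

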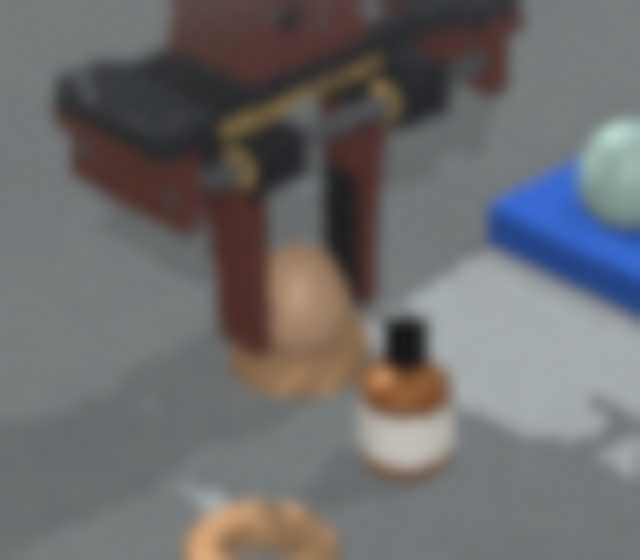

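Emit:
carry_out --delta_pos '[[0,0.1,0],[0,0.15,0],[0,0.15,0]]' --rotation '[[0,0,0],[0,0,0],[0,0,0]]'

```text
t: 36.48
ee_pos: [439.8, 107.2, 18.3]
orientation: [-1.209, -1.209, 1.209]
ft_force: [-0.1, 0.5, 0.7]
width: 44.4
```

Emit:
carry_out --delta_pos '[[0,0,0],[0,0,0],[0,0,0]]' --rotation '[[0,0,0],[0,0,0],[0,0,0]]' --hand 138

```text
t: 36.73
ee_pos: [439.9, 107.5, 18.3]
orientation: [-1.209, -1.209, 1.209]
ft_force: [-0.2, 2.8, 0.7]
width: 40.3
```

Emit:
carry_out --delta_pos '[[0,0,0],[0,0,0],[0,0,0]]' --rotation '[[0,0,0],[0,0,0],[0,0,0]]' --hand 150

```text
t: 36.98
ee_pos: [440.0, 107.5, 18.3]
orientation: [-1.209, -1.21, 1.209]
ft_force: [-0.7, 5.3, 1.2]
width: 38.7
```

Emit:
carry_out --delta_pos '[[0,-0.5,0],[0,-1.5,0],[0,-3,0],[0,-5,0],[0,-7,0],[0,-9,0],[0,-9,0]]' --rotation '[[0,0,0],[0,0,0],[0,0,0],[0,0,0],[0,0,0],[0,0,0],[0,0,0]]'

```text
t: 37.57
ee_pos: [441.8, 107.4, 111.9]
orientation: [-1.213, -1.214, 1.206]
ft_force: [1.1, -0.5, -0.5]
width: 38.7
```

```bash
python3 - <<'E'
from h import *
im=ctrl.get_image("scene");crop(im,220,130,80,70,8,"s29.png")
o,R,p=pose();print(p,o["width"],o["ft_force"]);goal(527,333,110,np.pi/2);goal(527.5,266.6,110,np.pi/2)
E
```

```text
[441.14975192 107.27707686 110.37482067] 38.33988417720002 [ 0.2347866  -0.08530976 -0.31645328]
delta [22.57  0.09 -8.59] rot [0.004 0.    0.001] steps 6.0 t 37.6167
delta [15.93  0.09 -8.64] rot [0.004 0.    0.001] steps 5.0 t 37.6167
```

View pics/s29.png

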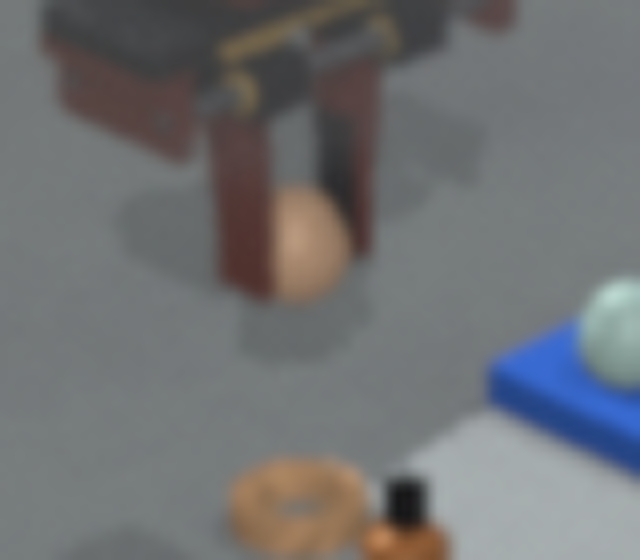

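Emit:
carry_out --delta_pos '[[3,0,-2],[6,0,-4],[9,0,-6],[12,0,-7.5],[15,0,-8.6],[15.9,0,-8.6],[15.9,1,-8.6],[15.9,2,-8.6],[15.9,3,-8.6],[15.9,4,-8.6],[15.9,4,-8.6],[15.9,4,-8.6]]' --rotation '[[0,0,0],[0,0,0],[0,0,0],[0,0,0],[0,0,0],[0,0,0],[0,0,0],[0,0,0],[0,0,0],[0,0,0],[0,0,0],[0,0,0]]'

```text
t: 38.62
ee_pos: [525.0, 265.0, 67.1]
orientation: [-1.209, -1.206, 1.211]
ft_force: [0.2, -0.3, -0.8]
width: 38.6
```

```bash
python3 - <<'E'
from h import *
o,R,p=pose();print(p);goal(527.2,266.6,22,np.pi/2)
im=ctrl.get_image("scene");crop(im,270,120,110,90,7,"s30.png")
im=ctrl.get_image("top");crop(im,85,170,120,100,6,"t30.png")
E
```

```text
[524.95457688 265.00710201  67.147408  ]
delta [ 0.16  4.51 -0.23] rot [-0.002 -0.001 -0.001] steps 2.0 t 38.6167
```

View pics/s30.png

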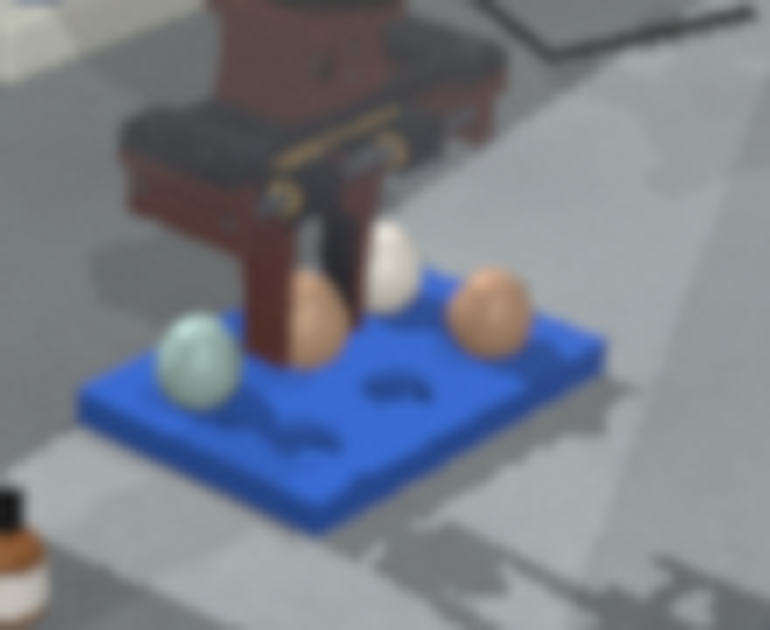

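View pics/t30.png

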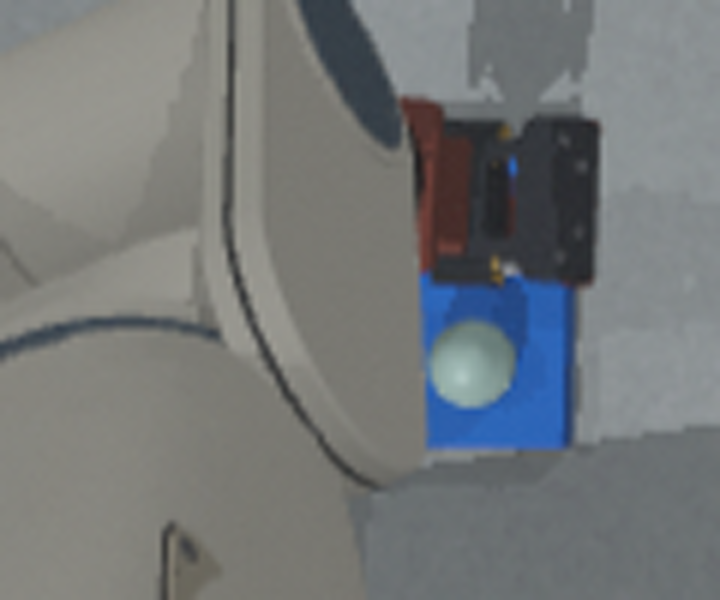

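Emit:
carry_out --delta_pos '[[0.05,0.5,-0.15],[0.05,1.5,-0.15],[0.05,2.5,-0.15],[0.05,3.3,-0.15],[0.05,4,-0.15],[0.05,4,-0.15],[0.05,4,-0.15]]' --rotation '[[0,0,0],[0,0,0],[0,0,0],[0,0,0],[0,0,0],[0,0,0],[0,0,0]]'

```text
t: 39.3
ee_pos: [526.8, 266.6, 27.4]
orientation: [-1.208, -1.208, 1.211]
ft_force: [-0.4, -0.0, -0.9]
width: 38.8
```

Emit:
carry_out --delta_pos '[[0,0.1,0],[0,0.2,0],[0,0.3,0],[0,0.4,0],[0,0.4,0]]' --rotation '[[0,0,0],[0,0,0],[0,0,0],[0,0,0],[0,0,0]]'

```text
t: 39.72
ee_pos: [527.3, 266.7, 24.3]
orientation: [-1.209, -1.209, 1.209]
ft_force: [0.2, -0.4, -0.6]
width: 38.9
```

Emit:
carry_out --delta_pos '[[0,0.05,0],[0,0.1,0],[0,0.1,0]]' --rotation '[[0,0,0],[0,0,0],[0,0,0]]'

```text
t: 39.97
ee_pos: [527.5, 266.9, 23.4]
orientation: [-1.209, -1.21, 1.209]
ft_force: [0.7, 0.3, 0.5]
width: 38.4
```

Emit:
carry_out --delta_pos '[[0,0.05,0],[0,0.1,0],[0,0.1,0]]' --rotation '[[0,0,0],[0,0,0],[0,0,0]]'

```text
t: 40.22
ee_pos: [527.9, 267.0, 22.6]
orientation: [-1.21, -1.21, 1.208]
ft_force: [1.1, -0.1, 3.2]
width: 39.0
```

Emit:
carry_out --delta_pos '[[0,0.03,0],[0,0.05,0],[0,0.05,0]]' --rotation '[[0,0,0],[0,0,0],[0,0,0]]'

```text
t: 40.47
ee_pos: [528.0, 267.0, 22.3]
orientation: [-1.21, -1.211, 1.208]
ft_force: [0.3, 0.9, 5.9]
width: 38.8
```

Emit:
carry_out --delta_pos '[[0,0,0],[0,0,0],[0,0,0]]' --rotation '[[0,0,0],[0,0,0],[0,0,0]]' --hand 128

```text
t: 40.72
ee_pos: [526.7, 266.5, 21.4]
orientation: [-1.209, -1.208, 1.21]
ft_force: [-0.2, -0.1, 0.6]
width: 43.9
```

Emit:
carry_out --delta_pos '[[0,0,0],[0,0,0],[0,0,0]]' --rotation '[[0,0,0],[0,0,0],[0,0,0]]' --hand 80

```text
t: 40.97
ee_pos: [527.1, 266.7, 21.5]
orientation: [-1.209, -1.209, 1.21]
ft_force: [-1.0, 0.1, -0.6]
width: 59.0
```

Emit:
carry_out --delta_pos '[[0,-2,0],[0,-5,0],[0,-9,0],[0,-13,0],[-4,-14,2],[-8,-14,4],[-12,-14,6],[-16,-14,8],[-20,-14,8],[-24,-14,8],[-26,-14,8],[-26,-14,8]]' --rotation '[[0,0,0],[0,0,0],[0,0,0],[0,0,0],[0,0,0],[0,0,0],[0,0,0],[0,0,0],[0,0,0],[0,0,0],[0,0,0],[0,0,0]]'

```text
t: 41.97
ee_pos: [446.9, 2.9, 162.0]
orientation: [-1.212, -1.206, 1.207]
ft_force: [-0.6, 0.5, -0.4]
width: 60.1
```

Emit:
carry_out --delta_pos '[[0,0,0],[0,0,0],[0,0,0],[0,0,0]]' --rotation '[[0,0,0],[0,0,0],[0,0,0],[0,0,0]]'

```text
t: 42.3
ee_pos: [447.4, 7.8, 161.7]
orientation: [-1.208, -1.211, 1.211]
ft_force: [-0.6, -0.5, -0.3]
width: 60.3
```

```bash
python3 - <<'E'
from h import *
im=ctrl.get_image("scene");crop(im,80,120,320,170,2.4,"s31.png");crop(im,80,190,130,90,6,"s32.png")
t=ctrl.get_image("top");crop(t,85,170,120,100,6,"t31.png");crop(t,85,80,335,180,2.3,"t32.png")
o,R,p=pose();print(p,o["ft_force"],o["t"])
print(blobs(im,(0,180,80),(3,255,255),8))
E
```

```text
[447.36232145   7.6946127  161.68568871] [-0.30363743  0.16564466  0.10087558] 42.4
[([134, 221, 8, 8, 51], [137.39, 224.59])]
```

View pics/s31.png

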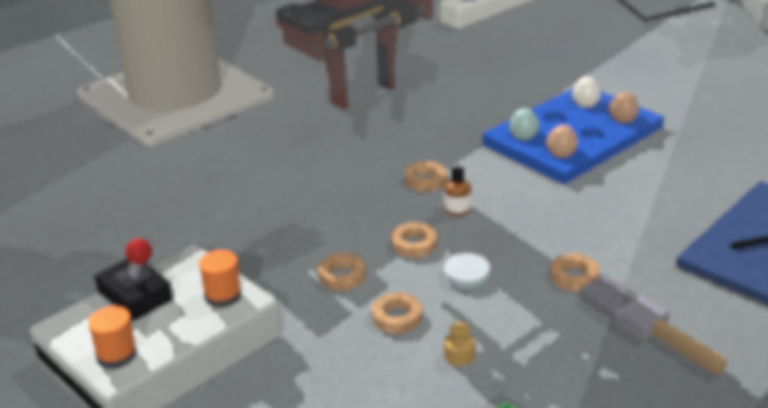

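View pics/s32.png

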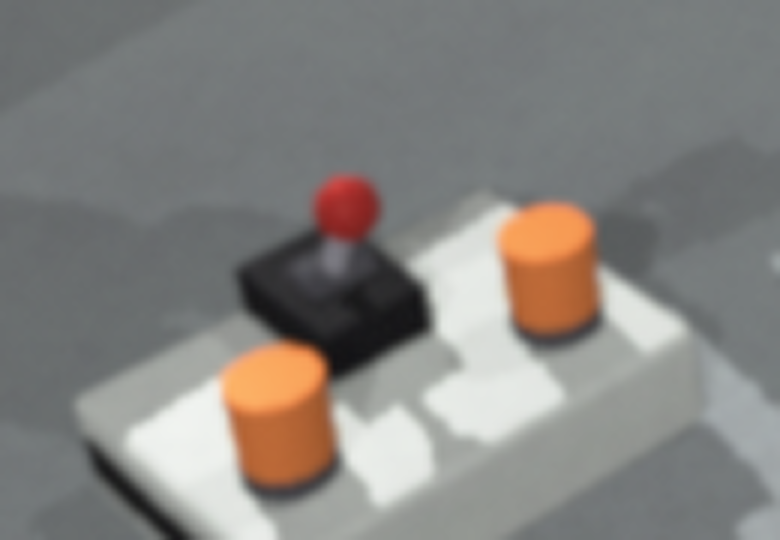

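View pics/t31.png

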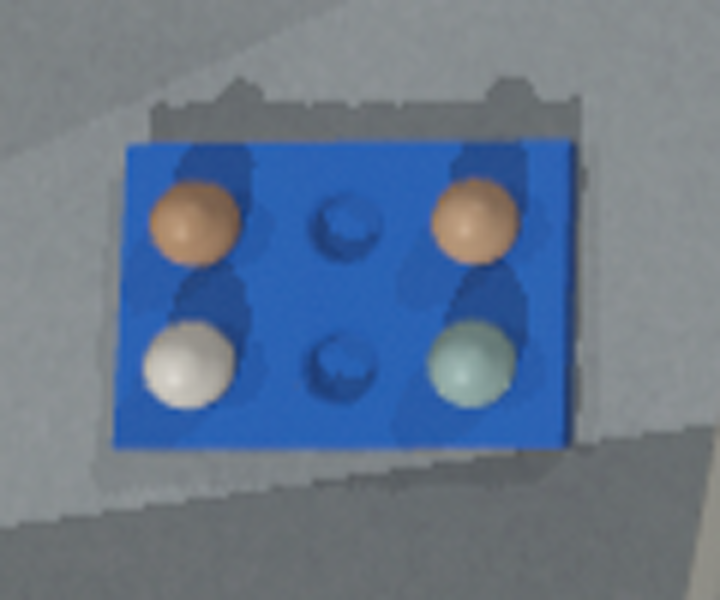

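View pics/t32.png

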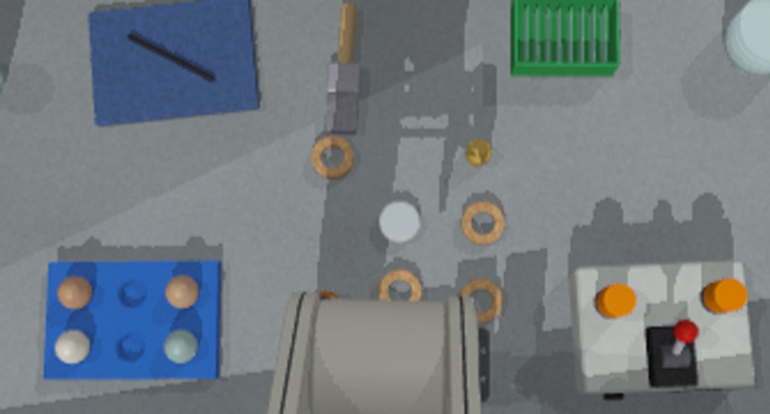

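```bash
python3 - <<'E'
from h import *
im=ctrl.get_image("scene");t=ctrl.get_image("top")
for x,y in((549,233),(276,378)):
    u=(80+(x+.5)/6-.5,190+(y+.5)/6-.5);print("scene cast z96",cast("scene",*u,96).round(1))
for x in ((521,-244),(528.5,-367.5)): print(((proj("scene",[*x,96])-[80,190]+.5)*6-.5).round(0))
print(blobs(t,(5,195,100),(18,255,255),20,(335,190,80,50)))
for x in ((521,-244),(528.5,-367.5)): print(proj("top",[*x,96]))
E
```

```text
scene cast z96 [ 525.1 -244.6   96. ]
scene cast z96 [ 532.1 -367.7   96. ]
[[545. 228.]]
[[272. 373.]]
[([391, 201, 19, 15, 206], [399.81, 208.14]), ([345, 204, 16, 14, 179], [352.38, 210.34])]
[[353.73867971 209.8872836 ]]
[[402.06109295 207.57180176]]
```

```bash
python3 -c "
from workcell import ctrl
print(ctrl.close_job(), ctrl.get_obs()['t'])"
```

```text
the job is handed in; nothing more can be done
the job is handed in; nothing more can be done
```

The job is handed in at about 42.5 s of the 210 s allowed. The report gave no verdict, so what follows rests on my own checks.

**Lamp:** I pushed the lever to its end stop, where the force reached about 40 N, before either cap was near an outlet. In the last pictures the red ball was still within about a pixel of its calculated fully-off position.

**Caps:** Both caps were pressed straight down until they stopped hard on the collars, at 22–25 N and at the expected tool height. After release the pictures show both upright on their collars, with no sign of either standing too high. The two views disagree on where the caps sit by about 3–4 mm. I put that down to calibration and to cap sides in the colour mask, but did not resolve it.

**Eggs:** The three eggs found in cork rings were gripped lightly and set down at 3–6 N, below the 12 N limit. The last top view shows each one in its own pocket. I judged their centring by eye and did not measure it to the millimetre.

**Left alone:** The blue-green egg, dish, weight and brush look unmoved in the pictures. The dropper bottle was mostly hidden in the last top view but stands in place in the scene view. The arm was parked clear of everything with its force reading near zero.

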